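# Roll an optical barrel into a vee cradle, butt it and clamp it

## Task

Roll the steel barrel, without lifting it, from the loading deck into the vee cradle and let go so that it centres itself; then slide it gently along the vee until its end rests against the end stop. Swing the clamp arm over and press its knob down with a moderate hand force, enough that the clamp still grips the barrel when you let go, but without straining it. Leave the vial, filter ring and weight beside it alone.

Things in the scene. Friction and masses are not known exactly. Their poses are not given: they have to be found in the camera images.
- fixture: Metal vee fixture fixed to the worktop, base plate 190 x 160 x 10 mm. Origin on the worktop straight below the middle of the vee. x: rolling direction, from the loading deck to the vee and on to the clamp hinge; y: along the vee towards the end stop. In order of x: front lip (-106 mm), deck, vee (0), hinge (+50 mm).
- deck_edge (a point): Middle of the loading deck's edge at the vee, on the deck. Deck: flat, level, 40.5 mm above the worktop, from here 82 mm towards the front (-x) to a 3.5 mm lip, 130 mm long (y -65 to +65 mm). Just past this edge (x = -16 mm) the vee's near edge stands 1.5 mm higher: a level push of 2 to 7 N at the barrel's middle height or above rolls it over, and it drops 8 mm into the vee.
- barrel_center (a point): Centre of the loose steel barrel: plain cylinder, 30 mm diameter, 120 mm long, about 0.25 kg, polished and slippery, its own y along the cylinder (it turns about y as it rolls). It starts on the deck, centre 55.5 mm above the worktop, parallel to the vee within 0.15 rad. In the vee its -y end sticks out past the vee and can be pushed with the finger tips.
- vee_seat (a point): Point on the axis the barrel takes when seated, at the middle of the vee, 47 mm above the worktop; axes as the fixture's. Vee: 90 degrees, 80 mm long (y -40 to +40 mm), apex 26 mm above the worktop, near edge 42 mm and far edge 52 mm high; the far flank catches the barrel. With the barrel against the stop its centre is 5 mm from here in +y.
- stop_face (a point): Point where the seated barrel's axis meets the end stop, on the stop's face, 65 mm from vee_seat in +y. The stop is an upright plate, x -20 to +24 mm, 10 mm thick, 62 mm high. Sliding the barrel along the vee takes 1 to 3 N; the stop must not be loaded with more than 15 N.
- clamp_hinge (a point): Middle of the clamp's hinge pin, which lies along the fixture's y, at x = +50 mm, 72 mm above the worktop, between two cheeks (x 40 to 60 mm, y -17 to +17 mm, top 82 mm high).
- clamp_knob (a point): Centre of the clamp's black knob: cylinder 24 mm diameter, 24 mm long along the fixture's y, across the end of the arm (16 mm wide), 105 mm from the hinge pin. With the arm upright it is the highest part, and can be pulled over towards the deck from its far (+x) side, then pushed down from above. About 4 N at the knob moves the arm.
- clamp_pad (a point): Point on top of the arm straight above the rubber pad (14 mm diameter), 50 mm from the pin; the pad's face is 19 mm below it on average. Stiff spring, 12 N/mm; the pad's screw is set anew each time, up to 5 mm either way, so where it meets the barrel must be felt. Pressing straight down on the knob: 4 N only moves the arm, 7 to 9.5 N clamps well, over 11.5 N overloads the barrel (16 N at the pad).
- clamp (a joint): Clamp arm angle, rad. 0: arm level over the vee, knob 105 mm from the pin towards the deck and 4 mm above the pin's height. pi/2: arm upright, knob 105 mm above the pin and 4 mm beyond it in x. Starts open at 1.4 to 1.75, end of travel 1.8. Dry friction holds it where it is left. The pad meets the seated barrel between about -0.11 and +0.11.
- vial: Glass vial with a black cap, 23 mm diameter, 56 mm high, standing beyond the end stop; leave alone. Origin at its underside.
- filter_ring: Black knurled filter ring, 36 mm diameter, 12 mm high, lying beside the hinge end; leave alone. Origin at its underside.
- weight: Small brass check weight, 24 mm diameter, 22 mm high, standing beside the deck; leave alone. Origin at its underside.
Not all that is in view belongs to the job. Of the things that look like the part that bears barrel_center, the larger one is meant.

How it is judged:
On the way, in this order (a step that is already met when the one before it is completed fails the run):
1. the barrel has rolled into the vee and lies there by itself, centred, touched by neither fingers nor clamp (z of barrel_center in the frame of fixture below 0.0492 m and angle between the y axis of barrel_center and the y axis of fixture, either way round below 0.04 rad and contact force between barrel and the arm below 0.05 N and contact force between barrel and the fingers below 0.05 N and contact force between barrel and clamp below 0.05 N), for 0.2 s.
2. the barrel has been slid up to the end stop (gap under 2 mm) before the clamp touches it (y of barrel_center in the frame of fixture above 0.003 m and z of barrel_center in the frame of fixture below 0.0492 m and contact force between barrel and clamp below 0.05 N), for 0.1 s.
At the end, for the whole second after the job is handed in: The barrel lies at rest, seated in the vee (centre within 2 mm sideways and in height, axis within 0.03 rad), its end within 2 mm of the end stop, and the clamp pad grips it with more than 4 N by itself (y of barrel_center in the frame of fixture above 0.003 m and z of barrel_center in the frame of fixture below 0.0492 m and x of barrel_center in the frame of fixture between -0.002 and 0.002 m and angle between the y axis of barrel_center and the y axis of fixture, either way round below 0.03 rad and contact force between barrel and clamp above 4 N and linear speed of barrel below 0.01 m/s); the robot touches nothing.
It fails at once if the barrel was lifted off the deck or vee (centre more than 66 mm above the worktop) (z of barrel_center in the frame of fixture above 0.066 m).
It fails at once if the barrel fell off the fixture (z of barrel_center in the frame of fixture below 0.042 m).
It fails at once if the barrel was rammed into the end stop (over 15 N) (contact force between barrel and end_stop above 15 N).
It fails at once if the clamp was pressed on the barrel with more than 16 N (contact force between barrel and clamp above 16 N).
It fails at once if a bystander (vial, filter ring or weight) was moved more than 20 mm (distance of any of vial, filter_ring, weight from where it was at the start of the episode above 0.02 m).
It also fails if it takes over 61 s, if anything falls off the work surface, if the arm or the gripper's body presses on something with over 40 N, if the wrist force passes 120 N, or if a joint passes its speed limit or range.

## Robot

A 7-joint arm with a two-finger parallel gripper is mounted at the origin on a cart in front of the work surface, level with it; the furniture and walls round the work are solid. World frame = base frame: x ahead of the robot, y to its left, z up, the work surface at z = 0. Lengths are in m, angles in rad, forces in N, time in s.
With the tool pointing down it reaches from about 0.4 to 0.9 m from the base axis. Payload 5.5 kg.
Tool frame: the origin (TCP) lies at the very end of the fingers, on their centre line; the grasp point (between the pads) lies 19 mm behind it (manip.tcp_to_grasp is the distance from the TCP to the grasp point, in m); y points along the fingers, z is the direction in which the jaws open and shut, and the axes are right-handed (so a half turn about y gives the same grasp; the last joint's range is limited). The gripper opens to 85 mm and grips with 20 to 120 N. Pads are 22 mm wide; open, the fingers measure 114 mm over their backs; the gripper's body (76 mm by 85 mm) begins 54 mm behind the grasp point. The pads swing forward as they close: fully open they stand 13 mm farther back than shut.
Start: joints at [1.382, 0.501, -0.427, 1.55, 0.221, 1.138, -0.21], TCP at [0.284, -0.585, 0.231] pointing down, gripper open.
Joint ranges: [-2.88, 2.88], [-0.31, 2.03], [-1.54, 1.56], [0.2, 2.42], [-1.41, 4.55], [0.19, 2.02], [-2.57, 2.57]. Speed limits (rad/s): [2.57, 2.57, 3.14, 3.14, 3.14, 3.14, 3.14].

## Interface

Orientations are given as a unit quaternion [x, y, z, w].
In Python, from station import status, get_image, manip gives the robot as it stands.
- The arm moves only by the tool send_rows, never from a script. Its argument "motion" is text: rows parted by semicolons, each of 7 numbers parted by spaces: the shift along the tool's x, y, z in cm, then the turn, a rotation vector about the tool's x, y, z in rad, then the opening, from 0 (shut) to 1 (fully open). In form: tx ty tz rx ry rz jaw; .... A call has 1 to 12 rows; each row shifts and turns the commanded pose from where the row before left it, along the tool's axes as they then stand; what a row does not reach is not made up. A row lasts 1/12 s, in which the tool goes at most 41.7 mm and 7.16 degrees, less where a joint would pass 70% of its speed; a pose out of reach is approached as far as the arm can. A call with a gripper value outside its range is refused whole. The fingers move at their own pace and stop on an object; the grip force is fixed at half the most. Time passes only in rows, so rows that do not move let the fingers close. It gives the time, the measured TCP pose, the force and the opening at its end, in the units of the state.
- status.sense(): the state, without advancing time (a new reading comes with each control period).
- get_image(name): name is "side" or "top" or "wrist"; returns a dict with "img" (480x640x3 uint8, blue, green, red), "z_map" (480x640 float32, m along the optical axis (not along the pixel's ray), 0 where there is no reading), "vertical_fov" (degrees; the focal length in pixels is half the picture's height over the tangent of half this angle, whatever the lens; pixels are square), "cx", "cy" (the principal point, pixels), "R" (3x3) and "t" (3): a world point X has camera coordinates R X + t; the wrist camera has in their place "hand_eye" (4x4, takes a point from camera to tool coordinates, whose origin is the TCP and whose axes are the tool frame's). Camera axes: x right, y down, z forward; pixel columns grow to the right and rows downward; lengths in m; the calibration is good to about 2 mm. A picture is of the moment at which its call begins: read the wrist's pose just before it.
- manip.hand_in(): hands the job in, once; it reports no verdict.
The state is a dict: "t": time; "q": joint angles; "joint_velocities": joint speeds; "joint_efforts": joint torques, N m; "tool_pos": TCP position; "tool_rot": TCP orientation; "wrist_force": force on the tool from outside, world axes, zero at the start; "torque": the same for the moment, N m; "gripper_width": finger opening in m.
Only numpy, scipy, OpenCV 4.12 (cv2) and the standard library are available. Lean on these libraries where they do the work, as an engineer would, in place of code of your own. Each camera call takes 0.05 s, during which the arm holds its last target.

## Working session

There is one attempt and no reset: what is moved stays moved. The work goes in short steps, Python scripts to look and compute and a tool call to move; the robot and the scene stay as the last step left them, time stands still between calls to the robot, and variables do not carry over. Pictures are saved under pics/ and viewed, and the job is handed in when it is done.

Besides the shell and the picture viewer there is one more tool, called after "Request:" as name(argument=value, ...) on one line, values as JSON. send_rows: Moves the arm, as the interface text tells. Its arguments: {"type":"object","properties":{"motion":{"type":"string"}},"required":["motion"]}

```bash
mkdir -p pics; ls
python3 - <<'E'
from station import status, get_image, manip
import cv2,numpy as np,pickle
s=status.sense();print(s)
for n in("side","top","wrist"):
    d=get_image(n);cv2.imwrite(f"pics/{n}0.png",d["img"]);pickle.dump(d,open(f"{n}0.pkl","wb"))
    print(n,d["vertical_fov"],d["cx"],d["cy"],d.get("R"),d.get("t"),d.get("hand_eye"))
E
```

```text
pics
{'t': 0.0, 'q': array([ 1.38221461,  0.50186529, -0.42677791,  1.55146402,  0.22080581,
        1.1383171 , -0.21028217]), 'joint_velocities': array([ 9.42865037e-05, -6.95848730e-04,  5.37067733e-04,  3.99256195e-04,
        1.17900648e-03,  4.68685816e-04,  8.84053755e-05]), 'joint_efforts': array([-4.14017259e-04, -5.69512939e+01, -5.81635281e+00, -2.80937111e+01,
        1.06915462e-02,  1.20387328e-02,  5.21633297e-06]), 'tool_pos': array([ 0.28341076, -0.58417163,  0.23024142]), 'tool_rot': array([-0.15853608,  0.6898288 , -0.68844544,  0.15825745]), 'wrist_force': array([0.5725741 , 0.75777884, 0.01602626]), 'torque': array([-0.03748275,  0.00531986,  0.02001445]), 'gripper_width': 0.08511363189323631}
side 46.419512316063845 325.1003214898459 243.26981492610227 [[-0.96081414 -0.27641258 -0.02079145]
 [-0.16378042  0.62661431 -0.76192551]
 [ 0.22363401 -0.72866357 -0.64733085]] [0.49922143 0.21401454 0.94687851] None
top 44.582754911933655 313.80248549301257 236.3627753283667 [[-0.21271445 -0.9771139  -0.00099427]
 [-0.95718758  0.20858079 -0.20071371]
 [ 0.19632755 -0.04174301 -0.97964944]] [0.03789118 0.55166482 0.83912672] None
wrist 59.36475765470474 317.84129571095013 239.0679649528524 None None [[-1.14395238e-04  9.65886422e-01  2.58966035e-01 -6.50947997e-02]
 [-3.47464287e-04 -2.58966060e-01  9.65886359e-01 -1.42243262e-01]
 [ 9.99999933e-01  2.05113512e-05  3.65235521e-04 -2.73281387e-04]
 [ 0.00000000e+00  0.00000000e+00  0.00000000e+00  1.00000000e+00]]
```

View pics/side0.png

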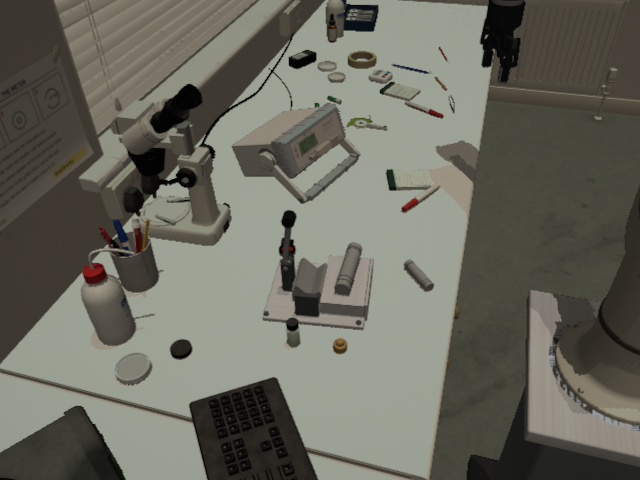

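View pics/top0.png

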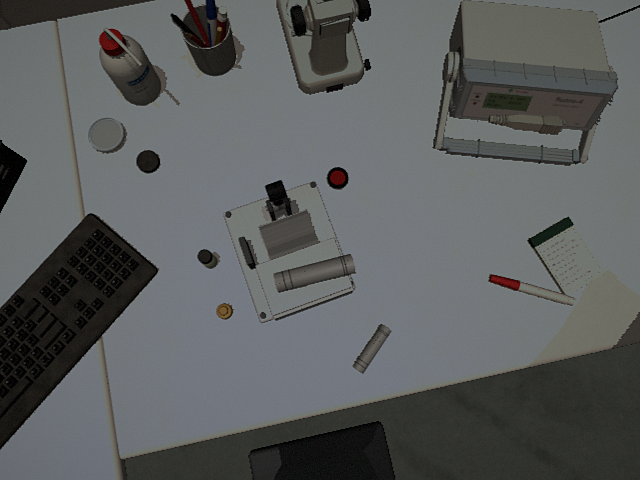

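View pics/wrist0.png

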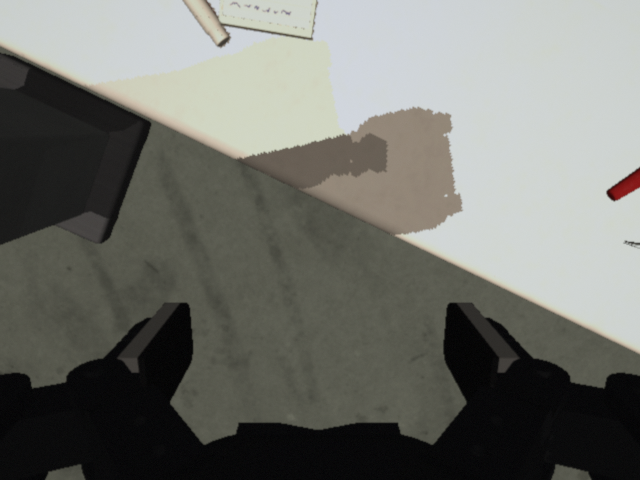

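```bash
cat > h.py <<'E'
import numpy as np,cv2,pickle
def K(d):
    return 240/np.tan(np.radians(d["vertical_fov"])/2)
def ray(d,u,v):
    f=K(d);return np.array([(u-d["cx"])/f,(v-d["cy"])/f,1.])
def at_z(d,u,v,z):
    r=d["R"].T@ray(d,u,v);c=-d["R"].T@d["t"];return c+r*(z-c[2])/r[2]
def depth(d,u,v):
    return d["R"].T@(ray(d,u,v)*d["z_map"][int(round(v)),int(round(u))]-d["t"])
def proj(d,X):
    c=d["R"]@np.asarray(X)+d["t"];f=K(d);return f*c[:2]/c[2]+[d["cx"],d["cy"]]
def ld(n): return pickle.load(open(n+".pkl","rb"))
E
python3 - <<'E'
from h import *
d=ld("top0");im=d["img"]
c=im[165:335,190:370];cv2.imwrite("pics/topc.png",cv2.resize(c,None,fx=4.4,fy=3.5*4.4/3.5*0.8,interpolation=cv2.INTER_CUBIC) if 0 else cv2.resize(c,(720,595)[:1]+(680,) if 0 else (635,600),interpolation=cv2.INTER_CUBIC))
d=ld("side0");c=d["img"][200:360,250:390];cv2.imwrite("pics/sidec.png",cv2.resize(c,None,fx=3.75,fy=3.75,interpolation=cv2.INTER_CUBIC))
E
```

```text
(no output)
```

View pics/topc.png

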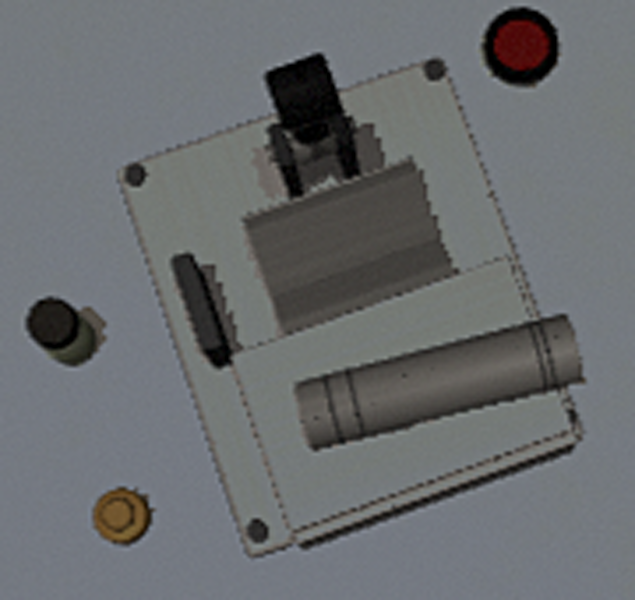

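View pics/sidec.png

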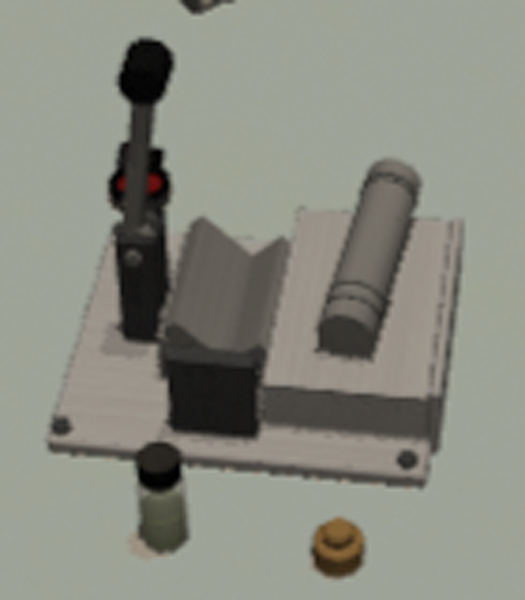

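```bash
cat > fit.py <<'E'
from h import *
from scipy.optimize import least_squares
T=ld("top0");S=ld("side0")
tp=[((282,333),(-.016,.04,.042)),((457,270),(-.016,-.04,.042)),((246,215),(.026,.04,.052)),((415,158),(.026,-.04,.052)),((232,352),(-.016,.065,.0405)),((512,257),(-.016,-.065,.0405)),((578,432),(-.106,-.065,.044)),((295,545),(-.106,.065,.044))]
obs=[(T,190+(u+.5)/3.528-.5,165+(v+.5)/3.529-.5,X) for (u,v),X in tp]
sp=[((262,393),(-.016,.065,.0405)),((432,405),(-.106,.065,.044)),((163,345),(.024,.075,.062)),((262,348),(-.020,.075,.062))]
obs+=[(S,250+u/3.75,200+v/3.75,X) for (u,v),X in sp]
def W(p,X):
    c,s=np.cos(p[2]),np.sin(p[2]);return np.array([p[0]+c*X[0]-s*X[1],p[1]+s*X[0]+c*X[1],X[2]])
if __name__=="__main__":
    f=lambda p:np.concatenate([proj(d,W(p,X))-[u,v] for d,u,v,X in obs])
    r=least_squares(f,[.6,.05,.2],loss="soft_l1");print(r.x);print(f(r.x).reshape(-1,2).round(1))
    for nm,D in(("T",T),("S",S)):
        oo=[o for o in obs if o[0] is D];g=lambda p:np.concatenate([proj(d,W(p,X))-[u,v] for d,u,v,X in oo])
        print(nm,least_squares(g,r.x,loss="soft_l1").x)
    p=r.x
    inv=lambda P:np.array([np.cos(p[2])*(P[0]-p[0])+np.sin(p[2])*(P[1]-p[1]),-np.sin(p[2])*(P[0]-p[0])+np.cos(p[2])*(P[1]-p[1]),P[2]])
    cv=lambda u,v:(190+u/3.528,165+v/3.529)
    # barrel ends silhouettes at top camera: centers approx of axis at z 0.0555
    for u,v in((305,415),(572,350),(308,382),(318,450),(558,320),(580,380)):
        print("barrel",inv(at_z(T,*cv(u,v),.0555)).round(4),inv(depth(T,*cv(u,v))).round(4))
    for u,v in((440,380),(420,370),(380,400)): print("b top",inv(depth(T,*cv(u,v))).round(4))
    for u,v in((305,85),(305,105)): print("knob",inv(depth(T,*cv(u,v))).round(4))
    for u,v in((145,60),(145,80),(155,50)): print("knobS",inv(depth(S,250+u/3.75,200+v/3.75)).round(4))
    for u,v in((120,515),(55,320),(520,45)): print("w",inv(depth(T,*cv(u,v))).round(4))
    print("S? ring",depth(T,148,161))
E
python3 fit.py
```

```text
[ 0.55225224 -0.04471623  0.13305243]
[[ 0.1 -1. ]
 [-0.8 -0.5]
 [ 0.9  6. ]
 [ 1.9  5. ]
 [-1.  -0.8]
 [-1.3 -2. ]
 [ 0.6  2.4]
 [ 0.1 -0.3]
 [-2.2 -2.8]
 [ 1.6 -2.7]
 [ 1.1  3.7]
 [-1.2  5.2]]
T [ 0.55243627 -0.04436183  0.14077396]
S [ 0.54440574 -0.05179404  0.00777009]
barrel [-0.0574  0.0424  0.0555] [-0.0596  0.0421  0.0716]
barrel [-0.07   -0.0746  0.0555] [-0.0718 -0.0729  0.0704]
barrel [-0.0444  0.0365  0.0555] [-0.0457  0.0364  0.0636]
barrel [-0.0734  0.0421  0.0555] [-0.0715  0.0424  0.0395]
barrel [-0.0557 -0.0736  0.0555] [-0.0573 -0.0723  0.0671]
barrel [-0.0833 -0.0733  0.0555] [-0.0769 -0.0799 -0.0031]
b top [-0.0651 -0.0161  0.0724]
b top [-0.0578 -0.0098  0.069 ]
b top [-0.0638  0.0103  0.0673]
knob [ 0.0411 -0.0009  0.1889]
knob [0.0347 0.0016 0.1857]
knobS [0.0405 0.0059 0.1889]
knobS [0.0396 0.0124 0.1822]
knobS [ 0.0373 -0.0023  0.1889]
w [-0.0667  0.1338  0.0216]
w [0.0183 0.1303 0.0544]
w [ 0.0787 -0.108   0.0082]
S? ring [0.73754554 0.15766624 0.01344937]
```

```bash
cat > hm.py <<'E'
from h import *
def cloud(d):
    v,u=np.mgrid[0:480,0:640];f=K(d);z=d["z_map"]
    P=np.stack([(u-d["cx"])/f*z,(v-d["cy"])/f*z,z],-1)[z>0]
    return (P-d["t"])@d["R"]
def hm(d,x0=.40,x1=.72,y0=-.2,y1=.14,s=.002):
    P=cloud(d);i=((x1-P[:,0])/s).astype(int);j=((y1-P[:,1])/s).astype(int)
    H=np.full((int((x1-x0)/s)+1,int((y1-y0)/s)+1),-.01);ok=(i>=0)&(i<H.shape[0])&(j>=0)&(j<H.shape[1])
    np.maximum.at(H,(i[ok],j[ok]),P[ok,2]);return H
if __name__=="__main__":
  for n in("top","side"):
    H=hm(ld(n+"0"));c=cv2.applyColorMap((np.clip(H+.01,0,.11)/.11*255).astype(np.uint8),cv2.COLORMAP_JET)
    c=cv2.resize(c,None,fx=3.5,fy=3.5,interpolation=cv2.INTER_NEAREST);cv2.imwrite(f"pics/hm_{n}.png",c);print(c.shape)
E
python3 hm.py
```

```text
(560, 598, 3)
(560, 598, 3)
```

View pics/hm_top.png

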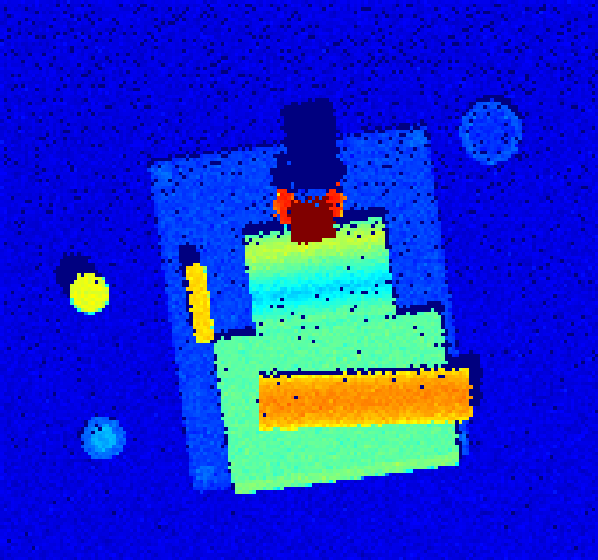

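View pics/hm_side.png

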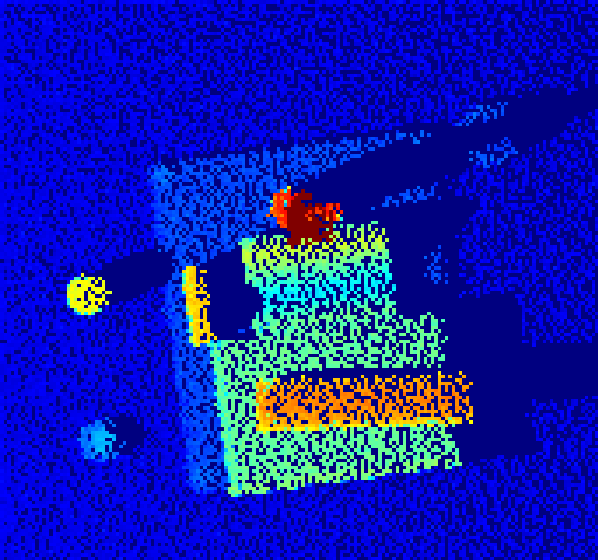

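```bash
cat > fit2.py <<'E'
from hm import *
from scipy.optimize import minimize
def toF(p,P):
    c,s=np.cos(p[2]),np.sin(p[2]);d=P[:,:2]-p[:2];return c*d[:,0]+s*d[:,1],-s*d[:,0]+c*d[:,1]
def model(x,y,bx,fx):
    h=np.zeros_like(x)
    h[(x>bx)&(x<bx+.19)&(abs(y)<.08)]=.010
    h[(x>-.106)&(x<-.016)&(abs(y)<.065)]=.0405
    h[(x>-.106)&(x<-.099)&(abs(y)<.065)]=.044
    v=(abs(y)<.04)&(x>=-.018)&(x<fx);h[v]=np.minimum(.026+abs(x[v]),.052)
    h[(y>.065)&(y<.075)&(x>-.02)&(x<.024)]=.062
    return h
def fit(P,p0):
    def cost(q):
        x,y=toF(q,P);m=(x>-.11)&(x<.095)&(abs(y)<.085)|((x>-.2)&(x<.15)&(abs(y)<.15))
        m&=~((x>-.09)&(x<-.035)&(abs(y)<.09)) ; m&=~((x>.026)&(abs(y)<.03)) 
        m&=abs(y)<.1; m&=(x>-.12)&(x<.11)
        r=abs(P[m,2]-model(x[m],y[m],q[3],q[4]));return np.minimum(r,.012).mean()
    b=None
    for y0 in(.1,.13,.16):
        r=minimize(cost,[p0[0],p0[1],y0,-.1,.03],method="Nelder-Mead",options=dict(initial_simplex=np.array([[p0[0],p0[1],y0,-.1,.03]]+[[p0[0]+a,p0[1]+b_,y0+c_,-.1+e,.03+g] for a,b_,c_,e,g in((.01,0,0,0,0),(0,.01,0,0,0),(0,0,.05,0,0),(0,0,0,.01,0),(0,0,0,0,.004))]),maxiter=600))
        if b is None or r.fun<b.fun:b=r
    return b
if __name__=="__main__":
  for n in(["top"],["side"],["top","side"]):
    P=np.vstack([cloud(ld(k+"0")) for k in n]);P=P[(P[:,0]>.3)&(P[:,0]<.8)&(abs(P[:,1]+.04)<.25)]
    r=fit(P,[.553,-.045]);print(n,r.x.round(4),r.fun)
  p=r.x
  P=cloud(ld("top0"));x,y=toF(p,P)
  m=(P[:,2]>.060)&(x<-.025)&(x>-.1)&(abs(y)<.1)
  X=np.stack([x[m],y[m],P[m,2]],1);a=np.polyfit(X[:,1],X[:,0],1);print("barrel axis fit",a,"y",np.percentile(X[:,1],[0,1,99,100]),X[:,2].max())
  m=(P[:,2]>.067)&(x<-.025)&(x>-.1)&(abs(y)<.1);print(np.polyfit(y[m],x[m],1),np.median(P[m,2]))
  for n in("top","side"):
    P=cloud(ld(n+"0"));x,y=toF(p,P)
    m=(P[:,2]>.1)&(abs(x-.05)<.05)&(abs(y)<.04);X=np.stack([x[m],y[m],P[m,2]],1)
    k=X[X[:,2]>.155];print(n,"knob",k.min(0),k.max(0),len(k));print(X[::max(1,len(X)//15)].round(4))
E
python3 fit2.py
```

```text
['top'] [ 0.5534 -0.041   0.1547 -0.1025  0.0332] 0.0022912432000410615
['side'] [ 0.5518 -0.0416  0.1449 -0.1022  0.0338] 0.0037511307274536213
['top', 'side'] [ 0.5525 -0.0412  0.1558 -0.1021  0.0339] 0.0027811800177333715
barrel axis fit [ 0.10964829 -0.06282479] y [-0.0786478  -0.07595683  0.04096387  0.04318962] 0.07547372260784148
[ 0.11178302 -0.0621094 ] 0.06955578100291762
top knob [ 0.02969118 -0.01531204  0.17453602] [0.05444383 0.00880628 0.1918264 ] 317
[[ 0.0539 -0.0133  0.1788]
 [ 0.0466 -0.0113  0.19  ]
 [ 0.0491 -0.0006  0.1859]
 [ 0.045  -0.0076  0.1857]
 [ 0.0399 -0.013   0.1902]
 [ 0.045   0.0063  0.1885]
 [ 0.0411  0.0007  0.1893]
 [ 0.0374 -0.005   0.1895]
 [ 0.0353 -0.0123  0.1824]
 [ 0.0383  0.0061  0.1862]
 [ 0.0339 -0.0007  0.1872]
 [ 0.0312 -0.0079  0.1821]
 [ 0.0322  0.0043  0.1848]
 [ 0.0465 -0.0109  0.1105]
 [ 0.0398 -0.0078  0.1266]
 [ 0.0391  0.0017  0.1254]]
side knob [ 0.02900169 -0.01707344  0.15515806] [0.05165402 0.01097283 0.19195799] 231
[[ 0.0441 -0.0158  0.1888]
 [ 0.0386 -0.0058  0.1901]
 [ 0.0336 -0.006   0.1859]
 [ 0.034   0.0016  0.1872]
 [ 0.0362  0.009   0.1883]
 [ 0.0368  0.0073  0.1825]
 [ 0.0369  0.0082  0.1788]
 [ 0.0338  0.0072  0.1738]
 [ 0.0426  0.0029  0.1605]
 [ 0.0412  0.0037  0.1521]
 [ 0.0548 -0.0038  0.133 ]
 [ 0.0402 -0.0039  0.1294]
 [ 0.058   0.0019  0.1256]
 [ 0.051   0.0014  0.121 ]
 [ 0.047   0.0043  0.1166]
 [ 0.0557  0.003   0.1024]]
```

```bash
cat > mv.py <<'E'
import numpy as np,sys
from scipy.spatial.transform import Rotation as R
from station import status
F=[.5527,-.0412,.153]
c,s=np.cos(F[2]),np.sin(F[2])
def W(x,y,z): return np.array([F[0]+c*x-s*y,F[1]+s*x+c*y,z])
def Fx(P): d=P[:2]-np.array(F[:2]);return np.array([c*d[0]+s*d[1],-s*d[0]+c*d[1],P[2]])
def Rt(yaw=0,tilt=0): # tool x=fixture x
    A=np.array([[c,-s,0],[s,c,0],[0,0,1.]])@R.from_euler('z',yaw).as_matrix()
    return A@np.array([[1,0,0],[0,0,1],[0,-1,0.]]) # columns x=X,y=-Z,z=Y
def show():
    S=status.sense();M=R.from_quat(S['tool_rot']).as_matrix()
    fw=np.array(S['wrist_force']);ff=np.array([c*fw[0]+s*fw[1],-s*fw[0]+c*fw[1],fw[2]])
    print("t %.2f fix pos mm"%S['t'],(Fx(S['tool_pos'])*1e3).round(1),"F fix",ff.round(2),"w",round(S['gripper_width'],4))
    print("rot err to std (tool rv)",R.from_matrix(M.T@Rt()).as_rotvec().round(4));return S,M
def go(x,y,z):
    S,M=show();d=W(x/1e3,y/1e3,z/1e3)-S['tool_pos'];print("delta tool cm",(M.T@d*100).round(2),"std-frame cm",(Rt().T@d*100).round(2),"rv",R.from_matrix(M.T@Rt()).as_rotvec().round(3))
if __name__=="__main__":
    if len(sys.argv)>3: go(*map(float,sys.argv[1:4]))
    else: show()
E
python3 mv.py -115 -17 150
```

```text
t 0.15 fix pos mm [-348.8 -495.7  230.5] F fix [0.37 0.4  0.16] w 0.0852
rot err to std (tool rv) [ 3.0000e-04 -2.8428e+00 -2.2000e-03]
delta tool cm [-36.44   8.11 -38.86] std-frame cm [23.38  8.05 47.87] rv [ 0.000e+00 -2.843e+00 -2.000e-03]
```

```bash
python3 mv.py -160 -17 230
```

```text
t 0.15 fix pos mm [-348.8 -495.7  230.5] F fix [0.37 0.4  0.16] w 0.0852
rot err to std (tool rv) [ 3.0000e-04 -2.8428e+00 -2.2000e-03]
delta tool cm [-32.14   0.11 -40.19] std-frame cm [18.88  0.05 47.87] rv [ 0.000e+00 -2.843e+00 -2.000e-03]
```

Request:
send_rows(motion="-2 0 -2.5 0 0 0 1;-2 0 -2.5 0 0 0 1;-2 0 -2.5 0 0 0 1;-2 0 -2.5 0 0 0 1;-2 0 -2.5 0 0 0 1;-2 0 -2.5 0 0 0 1;-2 0 -2.5 0 0 0 1;-2 0 -2.5 0 0 0 1;-2 0 -2.5 0 0 0 1;-2 0 -2.5 0 0 0 1;-2 0 -2.5 0 0 0 1;-2 0 -2.5 0 0 0 1")

```text
t: 1.15
tool_pos: [0.3686, -0.2085, 0.2312]
tool_rot: [0.158, -0.689, 0.689, -0.158]
wrist_force: [0.1, -0.2, -0.6]
gripper_width: 0.0853
```

Request:
send_rows(motion="-2 0 -2.5 0 0 0 1;-2 0 -2.5 0 0 0 1;-2 0 -2.5 0 0 0 1;-2 0 -2.5 0 0 0 1;0 0 0 0 -0.12 0 1;0 0 0 0 -0.12 0 1;0 0 0 0 -0.12 0 1;0 0 0 0 -0.12 0 1;0 0 0 0 -0.12 0 1;0 0 0 0 -0.12 0 1;0 0 0 0 -0.12 0 1;0 0 0 0 -0.12 0 1")

```text
t: 2.15
tool_pos: [0.3968, -0.0851, 0.2312]
tool_rot: [-0.46, 0.537, -0.537, 0.46]
wrist_force: [-0.4, -0.8, 1.1]
gripper_width: 0.0857
```

```bash
python3 mv.py -160 -17 230; python3 -c "
from station import status;print(status.sense()['q'])"
```

```text
t 2.15 fix pos mm [-160.7  -19.7  231.2] F fix [-0.49 -0.78  1.09] w 0.0857
rot err to std (tool rv) [ 2.0000e-04 -1.8767e+00 -1.0000e-04]
delta tool cm [-0.28  0.12 -0.01] std-frame cm [0.07 0.12 0.27] rv [ 0.    -1.877 -0.   ]
[ 0.97306527  0.06992963 -0.84859127  2.11058334  0.06306733  0.98585285
 -0.0621043 ]
```

Request:
send_rows(motion="0 0 0 0 -0.12 0 1;0 0 0 0 -0.12 0 1;0 0 0 0 -0.12 0 1;0 0 0 0 -0.12 0 1;0 0 0 0 -0.12 0 1;0 0 0 0 -0.12 0 1;0 0 0 0 -0.12 0 1;0 0 0 0 -0.12 0 1;0 0 0 0 -0.12 0 1;0 0 0 0 -0.12 0 1;0 0 0 0 -0.12 0 1;0 0 0 0 -0.12 0 1")

```text
t: 3.15
tool_pos: [0.3968, -0.0851, 0.2312]
tool_rot: [0.7, -0.1, 0.1, -0.7]
wrist_force: [0.0, 0.6, 0.5]
gripper_width: 0.0851
```

```bash
python3 mv.py -120 -17 120; python3 -c "
from station import status;print(status.sense()['q'])"
```

```text
t 3.15 fix pos mm [-160.8  -19.7  231.2] F fix [0.11 0.59 0.46] w 0.0851
rot err to std (tool rv) [ 2.000e-04 -4.367e-01 -3.000e-04]
delta tool cm [ 3.58 11.12  1.97] std-frame cm [ 4.08 11.12  0.27] rv [ 0.    -0.437 -0.   ]
[ 1.06897715  0.08109952 -0.95013975  2.10868     0.07924637  0.98737981
  1.36371332]
```

Request:
send_rows(motion="0 0 0 0 -0.11 0 1;0 0 0 0 -0.11 0 1;0 0 0 0 -0.11 0 1;0 0 0 0 -0.107 0 1;1.4 3.5 0.1 0 0 0 1;1.4 3.5 0.1 0 0 0 1;1.4 3.5 0 0 0 0 1;1 4 0 0 0 0 1;0 0 0 0 0 0 1")

```text
t: 3.9
tool_pos: [0.4442, -0.073, 0.0785]
tool_rot: [-0.702, -0.048, 0.057, 0.708]
wrist_force: [-1.6, -1.0, -1.0]
gripper_width: 0.0858
```

```bash
python3 mv.py -108 -17 50
python3 - <<'E'
from station import get_image
import cv2,pickle,numpy as np
d=get_image("wrist");pickle.dump(d,open("wrist1.pkl","wb"));cv2.imwrite("pics/wrist1.png",d["img"])
d=get_image("side");pickle.dump(d,open("side1.pkl","wb"));cv2.imwrite("pics/side1.png",cv2.resize(d["img"][170:370,220:430],None,fx=2.9,fy=2.9))
E
```

```text
t 3.90 fix pos mm [-112.1  -14.8   78.5] F fix [-1.73 -0.78 -1.02] w 0.0858
rot err to std (tool rv) [-0.0101 -0.0045 -0.0109]
delta tool cm [ 0.44  2.84 -0.24] std-frame cm [ 0.41  2.85 -0.22] rv [-0.01  -0.005 -0.011]
```

View pics/wrist1.png

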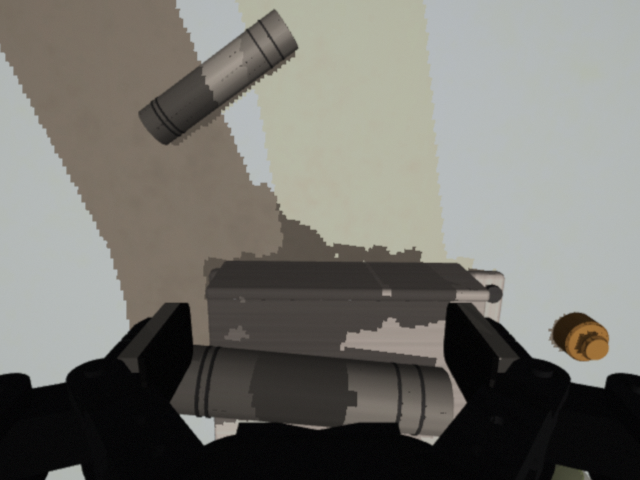

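View pics/side1.png

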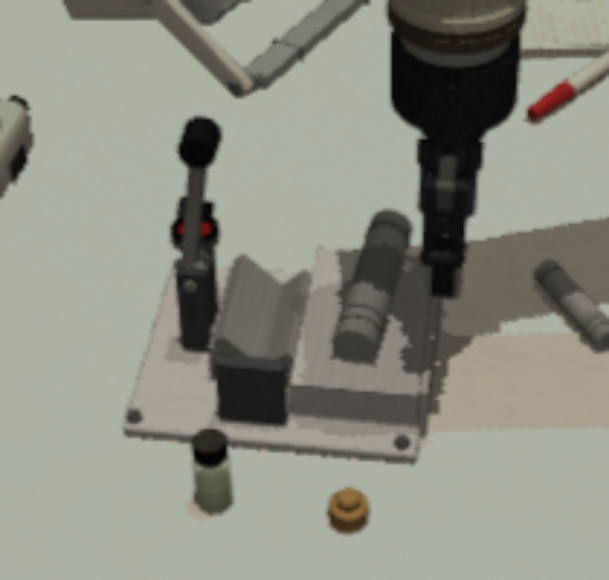

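```bash
python3 - <<'E'
from hm import *
import mv
P=cloud(ld("side1"));Q=np.array([mv.Fx(p) for p in P[(abs(P[:,0]-.45)<.2)&(abs(P[:,1])<.3)&(P[:,2]>.05)]])
m=(Q[:,0]<-.09)&(Q[:,2]<.2)&(abs(Q[:,1])<.15);Q=Q[m];i=np.argsort(Q[:,2])
for lo in np.arange(.05,.15,.008):
    k=Q[(Q[:,2]>=lo)&(Q[:,2]<lo+.008)]
    if len(k):print(round(lo,3),len(k),k.min(0).round(3),k.max(0).round(3))
E
python3 mv.py
```

```text
0.09 1 [-0.119  0.034  0.098] [-0.119  0.034  0.098]
0.098 27 [-0.123 -0.058  0.098] [-0.102  0.04   0.106]
0.106 39 [-0.123  0.031  0.106] [-0.102  0.042  0.114]
0.114 38 [-0.123  0.031  0.114] [-0.102  0.042  0.121]
0.122 30 [-0.121  0.034  0.122] [-0.102  0.043  0.13 ]
0.13 2 [-0.124  0.035  0.13 ] [-0.106  0.042  0.138]
0.138 12 [-0.126  0.03   0.141] [-0.104  0.058  0.145]
0.146 100 [-0.125  0.031  0.146] [-0.099  0.061  0.154]
t 4.00 fix pos mm [-109.9  -16.4   84.8] F fix [0.08 1.42 1.13] w 0.0855
rot err to std (tool rv) [-0.0038 -0.004  -0.0044]
```

Request:
send_rows(motion="0 1.2 0 0 0 0 1;0 1.2 0 0 0 0 1;0 1.2 0 0 0 0 1;0 0.8 0 0 0 0 1;0 0 0 0 0 0 1;0 0 0 0 0 0 1;0 0 0 0 0 0 1")

```text
t: 4.58
tool_pos: [0.4492, -0.0761, 0.044]
tool_rot: [0.706, 0.053, -0.051, -0.705]
wrist_force: [-0.2, -0.2, -0.5]
gripper_width: 0.0857
```

```bash
python3 mv.py -100 -17 36
```

```text
t 4.58 fix pos mm [-107.6  -18.7   44. ] F fix [-0.25 -0.16 -0.52] w 0.0857
rot err to std (tool rv) [ 0.0018 -0.0061  0.0024]
delta tool cm [0.76 0.8  0.18] std-frame cm [0.76 0.8  0.17] rv [ 0.002 -0.006  0.002]
```

Request:
send_rows(motion="0 0.8 0.1 0 -0.006 0 1;0 0 0 0 0 0 1;0.4 0 0 0 0 0 1;0.4 0 0 0 0 0 1;0.4 0 0 0 0 0 1;0.3 0 0 0 0 0 1;0.3 0 0 0 0 0 1;0.3 0 0 0 0 0 1;0.3 0 0 0 0 0 1;0.3 0 0 0 0 0 1;0 0 0 0 0 0 1;0 0 0 0 0 0 1")

```text
t: 5.58
tool_pos: [0.4749, -0.0704, 0.0343]
tool_rot: [-0.705, -0.054, 0.054, 0.705]
wrist_force: [0.5, 0.8, -0.0]
gripper_width: 0.0856
```

```bash
python3 mv.py
python3 - <<'E'
from station import get_image
import cv2,pickle,numpy as np
d=get_image("side");pickle.dump(d,open("side2.pkl","wb"));cv2.imwrite("pics/side2.png",cv2.resize(d["img"][170:370,220:430],None,fx=2.9,fy=2.9))
E
```

```text
t 5.58 fix pos mm [-81.3 -17.   34.3] F fix [ 0.61  0.71 -0.03] w 0.0856
rot err to std (tool rv) [-0.0001  0.0003  0.0002]
```

View pics/side2.png

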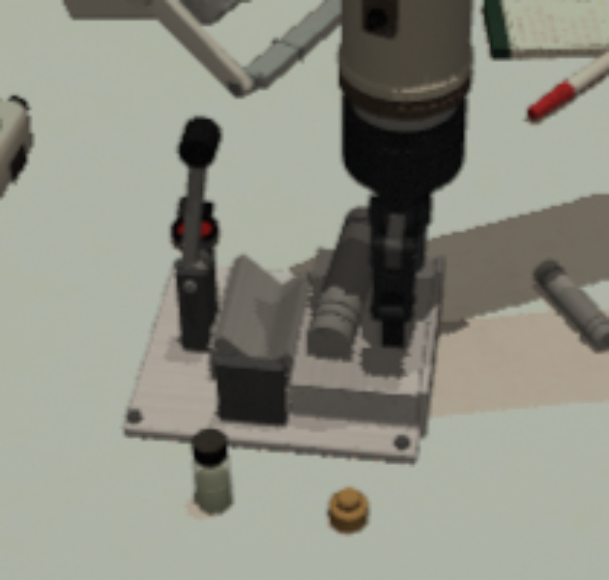

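Request:
send_rows(motion="0.3 0 0 0 0 0 1;0.3 0 0 0 0 0 1;0.3 0 0 0 0 0 1;0.3 0 0 0 0 0 1;0.3 0 0 0 0 0 1;0.3 0 0 0 0 0 1;0.3 0 0 0 0 0 1;0.2 0 0 0 0 0 1;0.2 0 0 0 0 0 1;0 0 0 0 0 0 1;0 0 0 0 0 0 1;0 0 0 0 0 0 1")

```text
t: 6.63
tool_pos: [0.4993, -0.0667, 0.0343]
tool_rot: [0.705, 0.054, -0.054, -0.705]
wrist_force: [-0.1, -0.8, -0.3]
gripper_width: 0.0857
```

```bash
python3 mv.py
python3 - <<'E'
from station import get_image
import cv2,pickle,numpy as np
d=get_image("side");pickle.dump(d,open("side3.pkl","wb"));cv2.imwrite("pics/side3.png",cv2.resize(d["img"][170:370,220:430],None,fx=2.9,fy=2.9))
E
```

```text
t 6.63 fix pos mm [-56.7 -17.   34.3] F fix [-0.27 -0.77 -0.27] w 0.0857
rot err to std (tool rv) [-0.      0.0003 -0.0002]
```

View pics/side3.png

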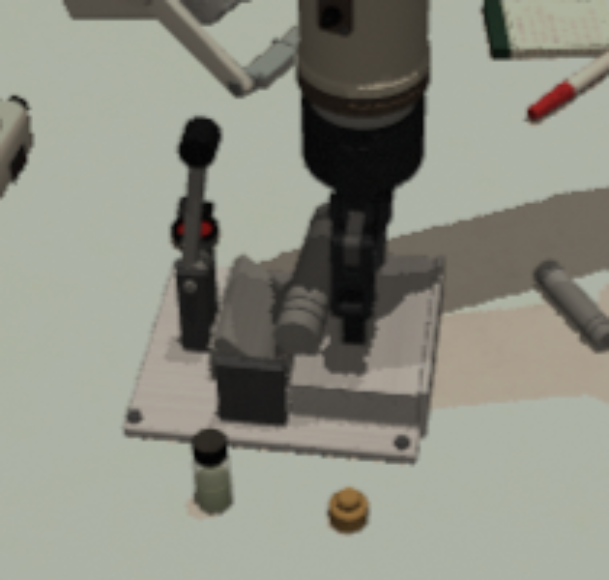

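Request:
send_rows(motion="0.2 0 0 0 0 0 1;0.2 0 0 0 0 0 1;0.2 0 0 0 0 0 1;0.2 0 0 0 0 0 1;0.2 0 0 0 0 0 1;0.2 0 0 0 0 0 1;0.2 0 0 0 0 0 1;0.1 0 0 0 0 0 1;0 0 0 0 0 0 1;0 0 0 0 0 0 1")

```text
t: 7.52
tool_pos: [0.515, -0.0641, 0.0345]
tool_rot: [-0.705, -0.055, 0.054, 0.705]
wrist_force: [0.2, -0.3, -0.0]
gripper_width: 0.0851
```

```bash
python3 mv.py
python3 - <<'E'
from station import get_image
import cv2,pickle,numpy as np
d=get_image("side");pickle.dump(d,open("side4.pkl","wb"));cv2.imwrite("pics/side4.png",cv2.resize(d["img"][170:370,220:430],None,fx=2.9,fy=2.9))
E
```

```text
t 7.52 fix pos mm [-40.7 -16.9  34.5] F fix [ 0.11 -0.37 -0.05] w 0.0851
rot err to std (tool rv) [-0.0002  0.0004  0.0015]
```

View pics/side4.png

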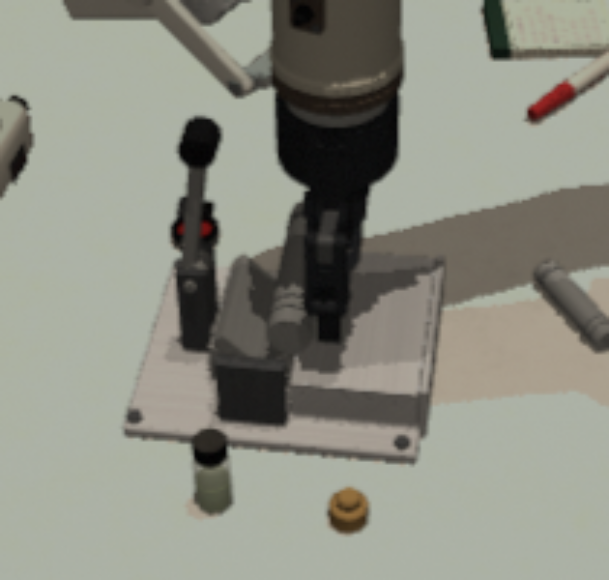

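Request:
send_rows(motion="0.2 0 0 0 0 0 1;0.2 0 0 0 0 0 1;0.2 0 0 0 0 0 1;0 0 0 0 0 0 1;0 0 0 0 0 0 1")

```text
t: 7.98
tool_pos: [0.5205, -0.0634, 0.0344]
tool_rot: [-0.705, -0.054, 0.054, 0.705]
wrist_force: [0.6, -0.6, -0.3]
gripper_width: 0.0853
```

```bash
python3 mv.py
python3 - <<'E'
from station import get_image
import cv2,pickle,numpy as np
d=get_image("side");pickle.dump(d,open("side5.pkl","wb"));cv2.imwrite("pics/side5.png",cv2.resize(d["img"][170:370,220:430],None,fx=2.9,fy=2.9))
E
```

```text
t 7.98 fix pos mm [-35.2 -17.   34.4] F fix [ 0.53 -0.69 -0.28] w 0.0853
rot err to std (tool rv) [-0.0001  0.0003  0.0004]
```

View pics/side5.png

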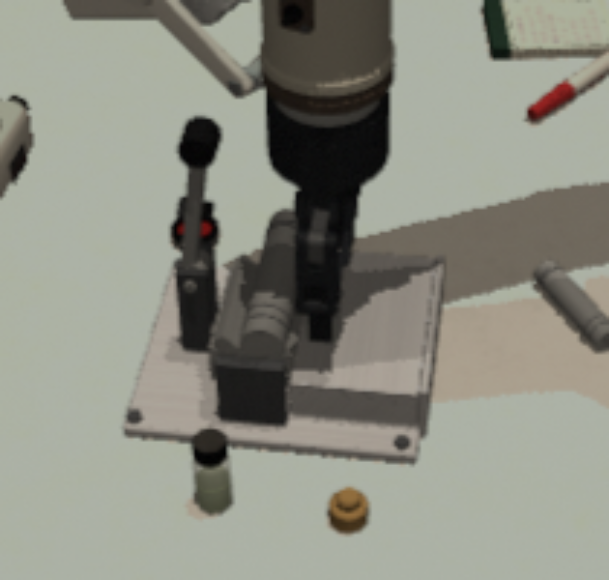

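Request:
send_rows(motion="-1 0 0 0 0 0 1;-1 -1 0 0 0 0 1;0 -3 0 0 0 0 0.5;0 -3 -1 0 0 0 0.5;0 -1 -3.5 0 0 0 0.5;0 0 -4 0 0 0 0.5;0 0 -4 0 0 0 0.5;0 0 -2 0 0 0 0.5;0 0 0 0 0 0 0.5;0 0 0 0 0 0 0.5")

```text
t: 8.87
tool_pos: [0.5213, -0.2114, 0.1138]
tool_rot: [-0.705, -0.053, 0.053, 0.705]
wrist_force: [0.2, 1.2, 0.6]
gripper_width: 0.0425
```

```bash
cat > look.py <<'E'
from station import get_image
import pickle,sys
from fit2 import *
import mv
k=sys.argv[1]
for n in("side","top"):
    d=get_image(n);pickle.dump(d,open(f"{n}{k}.pkl","wb"))
    cv2.imwrite(f"pics/{n}{k}.png",cv2.resize(d["img"][170:370,220:430] if n=="side" else d["img"][150:350,180:390],None,fx=2.8,fy=2.8))
def C(n):
    P=cloud(ld(n+k));x,y=toF(mv.F,P);return np.stack([x,y,P[:,2]],1)
E
python3 - 6 <<'E'
import mv;mv.show()
from look import *
X=C("top");m=(abs(X[:,0])<.03)&(X[:,1]<.06)&(X[:,1]>-.1)&(X[:,2]>.056)&(X[:,2]<.08);B=X[m]
print(np.percentile(B[:,1],[0,1,50,99,100]).round(4),np.polyfit(B[:,1],B[:,0],1),np.median(B[:,2]))
for a in np.arange(-.085,.065,.01):
    k=B[abs(B[:,1]-a)<.005]
    if len(k)>8:print(round(a,3),len(k),np.percentile(k[:,0],[1,50,99]).round(4),np.percentile(k[:,2],95).round(4))
E
```

```text
t 8.87 fix pos mm [ -56.9 -163.4  113.8] F fix [0.35 1.19 0.57] w 0.0425
rot err to std (tool rv) [-0.0003 -0.0035 -0.0009]
[-0.0813 -0.0796 -0.02    0.0379  0.039 ] [0.01747349 0.00088494] 0.06078531740125566
-0.085 9 [-0.009  -0.0004  0.008 ] 0.064
-0.075 95 [-0.0126 -0.0008  0.0116] 0.0634
-0.065 96 [-0.0115 -0.0002  0.0126] 0.0639
-0.055 96 [-0.0111 -0.0006  0.012 ] 0.0636
-0.045 98 [-0.0111 -0.0004  0.0122] 0.0645
-0.035 98 [-0.0122 -0.0003  0.012 ] 0.0641
-0.025 101 [-0.0107  0.0006  0.0132] 0.0636
-0.015 97 [-0.0112  0.0001  0.0123] 0.0641
-0.005 101 [-0.0103  0.0005  0.013 ] 0.064
0.005 105 [-0.0109  0.0002  0.0137] 0.0647
0.015 100 [-0.0104  0.0008  0.0138] 0.0641
0.025 100 [-0.0107  0.0009  0.0141] 0.0648
0.035 90 [-0.0095  0.0011  0.0141] 0.0642
```

View pics/top6.png

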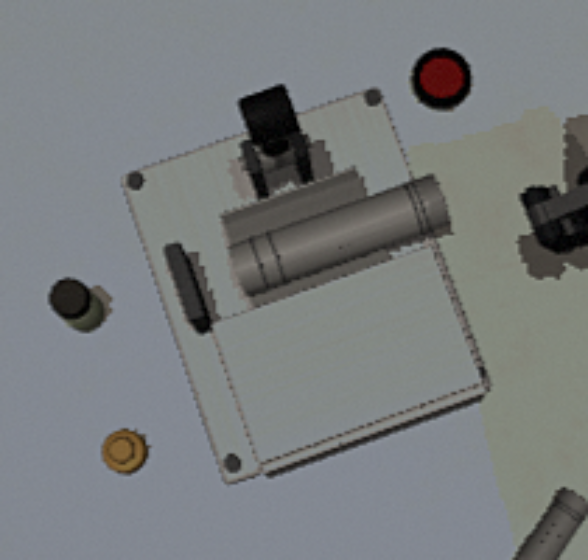

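View pics/side6.png

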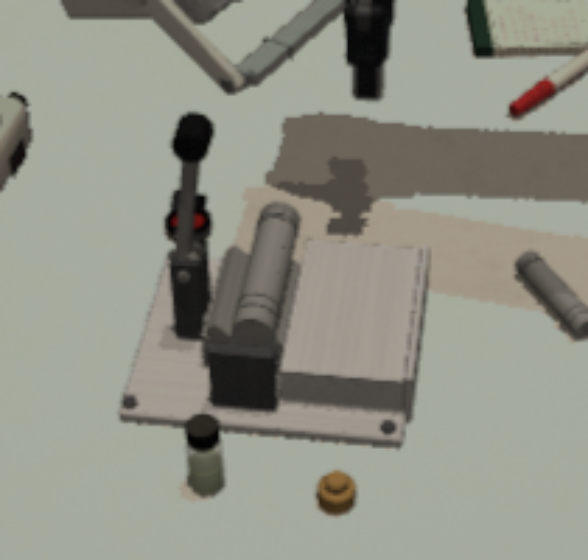

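```bash
sed -i 's/^F=.*/F=[.5527,-.0412,.138]/' mv.py; python3 mv.py 0 -150 60
python3 - <<'E'
from hm import *
import mv
from fit2 import toF
P0=mv.W(0,0,0)
for n in("side6","top6"):
    P=cloud(ld(n));x,y=toF(mv.F,P);X=np.stack([x,y,P[:,2]],1)
    m=(abs(x+.057)<.05)&(y<-.09)&(y>-.26)&(X[:,2]>.085)&(X[:,2]<.24);X=X[m]
    for lo in np.arange(.09,.24,.01):
        k=X[(X[:,2]>=lo)&(X[:,2]<lo+.01)]
        if len(k)>3:print(n,round(lo,3),len(k),k.min(0).round(3),k.max(0).round(3))
E
```

```text
t 8.97 fix pos mm [ -53.5 -161.2  114.1] F fix [-0.08  1.2   0.78] w 0.0425
rot err to std (tool rv) [-0.0011  0.0165 -0.0005]
delta tool cm [5.37 5.41 1.03] std-frame cm [5.35 5.41 1.12] rv [-0.001  0.017 -0.001]
side6 0.11 9 [-0.066 -0.14   0.116] [-0.048 -0.135  0.12 ]
side6 0.12 37 [-0.067 -0.192  0.12 ] [-0.046 -0.129  0.13 ]
side6 0.13 52 [-0.067 -0.192  0.13 ] [-0.046 -0.126  0.14 ]
side6 0.14 50 [-0.067 -0.189  0.14 ] [-0.046 -0.125  0.15 ]
side6 0.15 4 [-0.063 -0.13   0.15 ] [-0.053 -0.126  0.153]
side6 0.16 35 [-0.07  -0.188  0.162] [-0.045 -0.109  0.17 ]
side6 0.17 61 [-0.069 -0.136  0.17 ] [-0.045 -0.107  0.18 ]
side6 0.18 52 [-0.073 -0.184  0.18 ] [-0.04  -0.102  0.19 ]
side6 0.19 77 [-0.073 -0.156  0.19 ] [-0.039 -0.099  0.2  ]
side6 0.2 94 [-0.074 -0.175  0.2  ] [-0.037 -0.096  0.21 ]
side6 0.21 167 [-0.075 -0.175  0.21 ] [-0.037 -0.095  0.22 ]
side6 0.22 138 [-0.075 -0.173  0.22 ] [-0.036 -0.095  0.23 ]
side6 0.23 58 [-0.067 -0.146  0.23 ] [-0.046 -0.122  0.239]
top6 0.12 12 [-0.066 -0.14   0.121] [-0.061 -0.13   0.13 ]
top6 0.13 10 [-0.066 -0.14   0.131] [-0.059 -0.127  0.139]
top6 0.14 5 [-0.065 -0.14   0.14 ] [-0.061 -0.127  0.145]
top6 0.15 4 [-0.067 -0.13   0.153] [-0.061 -0.123  0.16 ]
top6 0.16 72 [-0.068 -0.135  0.161] [-0.052 -0.109  0.17 ]
top6 0.17 54 [-0.068 -0.133  0.17 ] [-0.053 -0.106  0.18 ]
top6 0.18 57 [-0.072 -0.146  0.18 ] [-0.06  -0.104  0.19 ]
top6 0.19 33 [-0.072 -0.143  0.19 ] [-0.065 -0.1    0.2  ]
top6 0.2 66 [-0.073 -0.141  0.2  ] [-0.043 -0.097  0.21 ]
top6 0.21 223 [-0.069 -0.135  0.21 ] [-0.041 -0.095  0.22 ]
top6 0.22 169 [-0.066 -0.133  0.22 ] [-0.044 -0.097  0.23 ]
top6 0.23 42 [-0.066 -0.128  0.23 ] [-0.045 -0.12   0.239]
```

Request:
send_rows(motion="1.8 0 0.5 0 0.0165 0 0.5;1.8 0 0.5 0 0 0 0.5;1.7 1.6 0.5 0 0 0 0.5;0 2 0 0 0 0 0.5;0 2 0 0 0 0 0.5;0 2 0 0 0 0 0.5;0 0 0 0 0 0 0.5;0 0 0 0 0 0 0.5;0 0 0 0 0 0 0.5")

```text
t: 9.72
tool_pos: [0.5735, -0.1861, 0.0394]
tool_rot: [-0.705, -0.049, 0.049, 0.706]
wrist_force: [0.6, -0.3, 0.7]
gripper_width: 0.0424
```

```bash
python3 mv.py 0 -120 38
```

```text
t 9.72 fix pos mm [   0.7 -146.4   39.4] F fix [ 0.54 -0.38  0.67] w 0.0424
rot err to std (tool rv) [-0.0002  0.0006  0.0011]
delta tool cm [-0.07  0.14  2.64] std-frame cm [-0.07  0.14  2.64] rv [-0.     0.001  0.001]
```

Request:
send_rows(motion="0 0 0.6 0 0 0 0.5;0 0 0.6 0 0 0 0.5;0 0 0.6 0 0 0 0.5;0 0 0.4 0 0 0 0.5;0 0 0.2 0 0 0 0.5;0 0 0.2 0 0 0 0.5;0 0 0.2 0 0 0 0.5;0 0 0.2 0 0 0 0.5;0 0 0.2 0 0 0 0.5;0 0 0.2 0 0 0 0.5;0 0 0.2 0 0 0 0.5;0 0 0 0 0 0 0.5")

```text
t: 10.72
tool_pos: [0.5679, -0.1517, 0.0383]
tool_rot: [0.706, 0.048, -0.048, -0.705]
wrist_force: [0.8, -0.7, -0.6]
gripper_width: 0.0426
```

```bash
python3 mv.py;python3 - 7 <<'E'
from look import *
X=C("top");m=(abs(X[:,0])<.014)&(X[:,1]<.065)&(X[:,1]>-.02)&(X[:,2]>.056)&(X[:,2]<.08);B=X[m]
print(np.percentile(B[:,1],[0,1,50,99,100]).round(4))
E
```

```text
t 10.72 fix pos mm [-1.000e-01 -1.115e+02  3.830e+01] F fix [ 0.67 -0.84 -0.57] w 0.0426
rot err to std (tool rv) [ 0.0001 -0.0012 -0.    ]
[-0.0198 -0.019   0.0141  0.0644  0.0649]
```

View pics/side7.png

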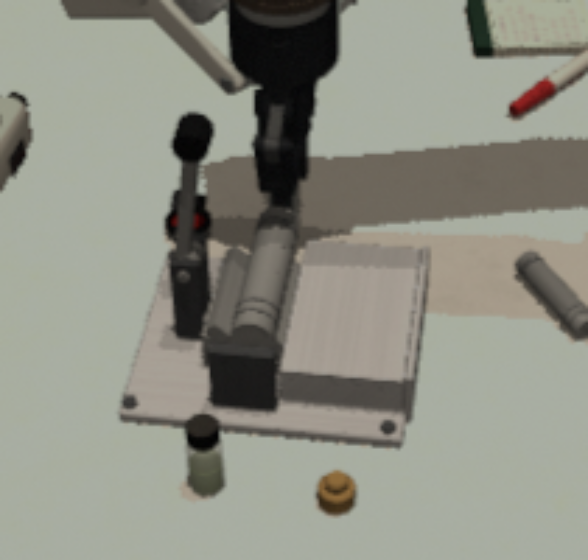

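```bash
cat > gap.py <<'E'
from hm import *
from fit2 import toF
import mv,sys
P=cloud(ld("top"+sys.argv[1]));x,y=toF(mv.F,P);z=P[:,2]
m=(abs(x)<.010)&(y<.085)&(y>.03)
print([(round(a*1e3),len(k:=z[m&(abs(y-a)<.001)]),round(float(np.median(k))*1e3,1) if len(k) else None) for a in np.arange(.032,.082,.002)])
E
python3 gap.py 6; python3 gap.py 7
```

```text
[(32, 18, 62.0), (34, 16, 61.7), (36, 18, 61.5), (38, 20, 60.0), (40, 11, 9.8), (42, 15, 10.4), (44, 14, 10.2), (46, 15, 11.0), (48, 16, 10.0), (50, 15, 9.5), (52, 14, 9.8), (54, 15, 10.6), (56, 15, 9.8), (58, 17, 11.5), (60, 14, 10.6), (62, 35, 26.1), (64, 19, 62.8), (66, 18, 61.6), (68, 18, 62.3), (70, 16, 62.2), (72, 13, 61.5), (74, 1, 11.1), (76, 13, 10.5), (78, 15, 10.7), (80, 16, 10.7)]
[(32, 18, 61.7), (34, 16, 62.1), (36, 19, 60.5), (38, 19, 61.4), (40, 22, 60.3), (42, 20, 60.6), (44, 9, 61.0), (46, 16, 10.7), (48, 16, 10.2), (50, 15, 9.6), (52, 15, 9.9), (54, 16, 9.6), (56, 16, 10.1), (58, 17, 10.2), (60, 13, 10.7), (62, 36, 23.3), (64, 17, 62.5), (66, 17, 62.6), (68, 17, 62.9), (70, 19, 62.9), (72, 11, 61.3), (74, 1, 12.0), (76, 11, 10.4), (78, 17, 10.6), (80, 18, 11.1)]
```

Request:
send_rows(motion="0 0 0.2 0 0 0 0.5;0 0 0.2 0 0 0 0.5;0 0 0.2 0 0 0 0.5;0 0 0.2 0 0 0 0.5;0 0 0.2 0 0 0 0.5;0 0 0.2 0 0 0 0.5;0 0 0 0 0 0 0.5;0 0 0 0 0 0 0.5")

```text
t: 11.48
tool_pos: [0.5663, -0.1391, 0.0383]
tool_rot: [-0.705, -0.049, 0.049, 0.706]
wrist_force: [-0.3, -0.3, -0.3]
gripper_width: 0.0425
```

```bash
python3 mv.py;python3 - 8 <<'E'
from look import *
E
python3 gap.py 8;python3 mv.py
```

```text
t 11.48 fix pos mm [ -0.  -98.8  38.3] F fix [-0.32 -0.23 -0.26] w 0.0425
rot err to std (tool rv) [-0.0007 -0.0006 -0.    ]
[(32, 17, 60.7), (34, 17, 61.6), (36, 19, 61.0), (38, 19, 60.6), (40, 20, 61.5), (42, 23, 61.3), (44, 20, 61.1), (46, 21, 61.9), (48, 22, 59.6), (50, 22, 60.2), (52, 20, 59.5), (54, 25, 60.6), (56, 16, 60.6), (58, 6, 10.0), (60, 17, 10.6), (62, 37, 30.6), (64, 18, 61.9), (66, 18, 61.9), (68, 17, 62.4), (70, 18, 62.6), (72, 11, 61.2), (74, 1, 10.3), (76, 12, 10.1), (78, 17, 10.6), (80, 14, 10.6)]
t 11.58 fix pos mm [ -0.  -99.   38.3] F fix [-0.72  0.43  0.09] w 0.0429
rot err to std (tool rv) [-0.0006 -0.0008 -0.    ]
```

Request:
send_rows(motion="0 0 0.1 0 0 0 0.5;0 0 0.1 0 0 0 0.5;0 0 0.1 0 0 0 0.5;0 0 0.05 0 0 0 0.5;0 0 0.05 0 0 0 0.5;0 0 0.05 0 0 0 0.5;0 0 0 0 0 0 0.5;0 0 0 0 0 0 0.5")

```text
t: 12.25
tool_pos: [0.5657, -0.1353, 0.0383]
tool_rot: [-0.705, -0.048, 0.048, 0.705]
wrist_force: [-0.7, -1.2, -0.4]
gripper_width: 0.0432
```

```bash
python3 mv.py;python3 - 9 <<'E'
from look import *
E
python3 gap.py 9;python3 mv.py
```

```text
t 12.25 fix pos mm [ -0.  -95.   38.3] F fix [-0.88 -1.12 -0.38] w 0.0432
rot err to std (tool rv) [-0.0001 -0.0012  0.    ]
[(32, 18, 60.9), (34, 16, 61.6), (36, 19, 61.0), (38, 18, 60.7), (40, 19, 61.3), (42, 21, 61.3), (44, 23, 60.0), (46, 21, 60.9), (48, 18, 61.6), (50, 21, 60.0), (52, 21, 60.8), (54, 22, 60.1), (56, 20, 60.0), (58, 21, 59.9), (60, 16, 59.7), (62, 27, 40.4), (64, 17, 61.9), (66, 16, 62.4), (68, 16, 62.7), (70, 16, 63.8), (72, 12, 61.2), (74, 1, 13.1), (76, 14, 10.0), (78, 17, 10.3), (80, 14, 10.0)]
t 12.35 fix pos mm [ -0.  -95.1  38.3] F fix [ 0.35 -1.76 -0.17] w 0.0427
rot err to std (tool rv) [-0.0001 -0.0013  0.    ]
```

Request:
send_rows(motion="0 0 0.05 0 0 0 0.5;0 0 0 0 0 0 0.5")

```text
t: 12.52
tool_pos: [0.5656, -0.1349, 0.0383]
tool_rot: [0.705, 0.048, -0.048, -0.705]
wrist_force: [0.0, -1.3, 0.5]
gripper_width: 0.0429
```

Request:
send_rows(motion="0 0 0.05 0 0 0 0.5;0 0 0 0 0 0 0.5")

```text
t: 12.68
tool_pos: [0.5656, -0.1344, 0.0383]
tool_rot: [-0.705, -0.048, 0.048, 0.705]
wrist_force: [0.5, -1.7, -0.9]
gripper_width: 0.0426
```

Request:
send_rows(motion="0 0 0.04 0 0 0 0.5;0 0 0 0 0 0 0.5")

```text
t: 12.85
tool_pos: [0.5655, -0.134, 0.0383]
tool_rot: [-0.705, -0.048, 0.048, 0.705]
wrist_force: [0.5, -2.1, 0.2]
gripper_width: 0.0427
```

```bash
python3 mv.py
```

```text
t 12.85 fix pos mm [ -0.1 -93.7  38.3] F fix [ 0.25 -2.16  0.16] w 0.0427
rot err to std (tool rv) [-0.     -0.0012  0.    ]
```

Request:
send_rows(motion="0 0 0.04 0 0 0 0.5;0 0 0 0 0 0 0.5")

```text
t: 13.02
tool_pos: [0.5655, -0.1336, 0.0383]
tool_rot: [0.705, 0.048, -0.048, -0.705]
wrist_force: [-0.5, -1.9, -0.3]
gripper_width: 0.0427
```

Request:
send_rows(motion="0 0 0.03 0 0 0 0.5;0 0 0 0 0 0 0.5")

```text
t: 13.18
tool_pos: [0.5655, -0.1333, 0.0383]
tool_rot: [-0.705, -0.048, 0.048, 0.705]
wrist_force: [0.5, -1.9, -0.5]
gripper_width: 0.043
```

```bash
python3 mv.py;python3 - 10 <<'E'
from look import *
E
python3 gap.py 10;python3 mv.py
```

```text
t 13.18 fix pos mm [ -0.  -92.9  38.3] F fix [ 0.28 -2.   -0.54] w 0.043
rot err to std (tool rv) [-0.     -0.0012  0.    ]
[(32, 18, 60.8), (34, 15, 61.4), (36, 19, 60.3), (38, 18, 60.1), (40, 20, 60.0), (42, 20, 60.3), (44, 21, 61.0), (46, 21, 61.4), (48, 20, 61.2), (50, 20, 60.7), (52, 23, 61.0), (54, 22, 60.7), (56, 20, 60.6), (58, 19, 59.9), (60, 22, 60.4), (62, 21, 60.3), (64, 20, 62.0), (66, 17, 62.4), (68, 16, 61.9), (70, 17, 61.9), (72, 11, 61.7), (74, 1, 11.1), (76, 13, 10.8), (78, 16, 10.5), (80, 13, 10.0)]
t 13.28 fix pos mm [ -0.1 -93.   38.3] F fix [-0.11 -2.25 -0.2 ] w 0.0427
rot err to std (tool rv) [-0.0001 -0.0012 -0.    ]
```

Request:
send_rows(motion="0 0 0.03 0 0 0 0.5;0 0 0 0 0 0 0.5")

```text
t: 13.45
tool_pos: [0.5655, -0.1332, 0.0383]
tool_rot: [0.706, 0.048, -0.048, -0.705]
wrist_force: [0.9, -2.9, -0.3]
gripper_width: 0.0427
```

Request:
send_rows(motion="0 0 0.03 0 0 0 0.5;0 0 0 0 0 0 0.5")

```text
t: 13.62
tool_pos: [0.5654, -0.1332, 0.0383]
tool_rot: [0.706, 0.048, -0.048, -0.705]
wrist_force: [0.6, -3.6, -1.1]
gripper_width: 0.0426
```

Request:
send_rows(motion="0 0 0.03 0 0 0 0.5;0 0 0 0 0 0 0.5")

```text
t: 13.78
tool_pos: [0.5654, -0.1332, 0.0384]
tool_rot: [0.706, 0.048, -0.048, -0.705]
wrist_force: [0.9, -3.8, -0.1]
gripper_width: 0.0424
```

Request:
send_rows(motion="0 0 -1 0 0 0 0.5;0 0 -2 0 0 0 0.5;0 -3.5 0 0 0 0 0;0 -4 0 0 0 0 0;0 -4 0 0 0 0 0;0 -4 0 0 0 0 0;0 -3.5 1 0 0 0 0;2 0 3 0 0 0 0;2.5 0 3 0 0 0 0;2.5 0 3 0 0 0 0;1.2 0 2 0 0 0 0;0 0 0 0 0 0 0")

```text
t: 14.78
tool_pos: [0.6355, -0.0232, 0.229]
tool_rot: [-0.703, -0.053, 0.051, 0.707]
wrist_force: [-0.3, 0.9, 0.6]
gripper_width: -0.0001
```

```bash
python3 - 11 <<'E'
from look import *
mv.go(80,-2,168)
for n in("top","side"):
    X=C(n);m=(X[:,2]>.16)&(X[:,2]<.2)&(abs(X[:,0]-.042)<.03)&(abs(X[:,1])<.03);print(n,X[m].min(0),X[m].max(0),m.sum())
X=C("top");m=(abs(X[:,0])<.03)&(X[:,1]<.06)&(X[:,1]>-.06)&(X[:,2]>.056)&(X[:,2]<.08);B=X[m]
print(np.polyfit(B[:,1],B[:,0],1))
E
python3 gap.py 11
```

```text
t 14.88 fix pos mm [ 82.3   0.  228.1] F fix [ 0.23 -0.71  0.51] w -0.0001
rot err to std (tool rv) [-0.0016  0.0027 -0.0004]
delta tool cm [-0.23  6.01 -0.21] std-frame cm [-0.23  6.01 -0.2 ] rv [-0.002  0.003 -0.   ]
top [ 0.02986955 -0.01446392  0.17403258] [0.05411189 0.00943666 0.19170989] 320
side [ 0.02882675 -0.01627955  0.16025703] [0.0512176  0.01210997 0.19152188] 224
[0.01649943 0.00074194]
[(32, 81, 598.3), (34, 18, 60.9), (36, 18, 60.4), (38, 17, 61.1), (40, 20, 60.3), (42, 21, 60.8), (44, 23, 59.8), (46, 20, 61.4), (48, 21, 61.0), (50, 20, 60.3), (52, 21, 60.7), (54, 21, 60.9), (56, 19, 60.8), (58, 23, 60.5), (60, 20, 59.6), (62, 23, 60.6), (64, 18, 62.7), (66, 18, 62.4), (68, 17, 62.8), (70, 18, 62.8), (72, 10, 61.2), (74, 1, 11.0), (76, 13, 10.9), (78, 16, 10.7), (80, 14, 11.0)]
```

View pics/side11.png

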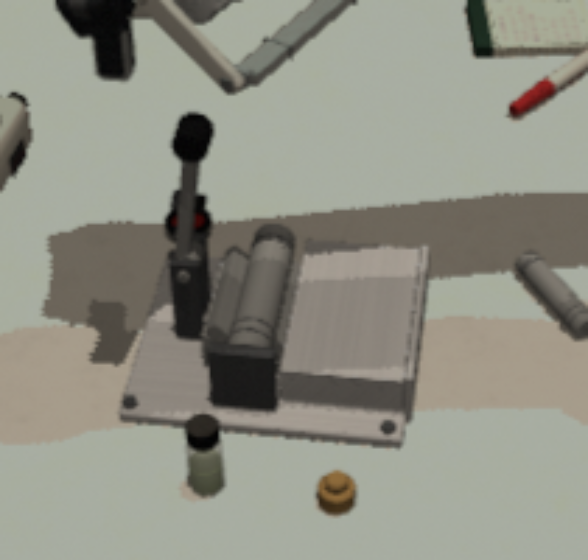

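View pics/top11.png

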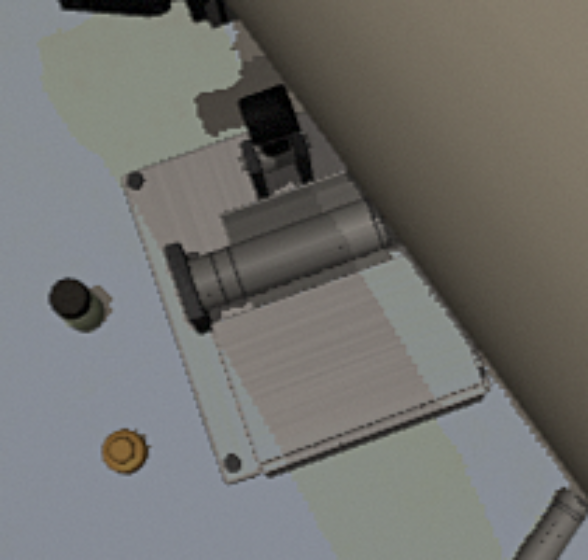

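Request:
send_rows(motion="0 2 -0.2 0 0 0 0;0 2 0 0 0 0 0;0 2 0 0 0 0 0;-0.3 0.2 0 0 0 0 0;-0.3 0 0 0 0 0 0;0 0 0 0 0 0 0;0 0 0 0 0 0 0")

```text
t: 15.47
tool_pos: [0.6292, -0.0354, 0.1679]
tool_rot: [0.706, 0.049, -0.047, -0.705]
wrist_force: [0.5, 0.2, -0.3]
gripper_width: -0.0
```

```bash
python3 - 12 <<'E'
from look import *
mv.go(70,-2,166)
E
```

```text
t 15.57 fix pos mm [ 76.9  -4.5 167.9] F fix [-0.4  -0.07  0.07] w -0.0001
rot err to std (tool rv) [ 0.0006 -0.0017  0.0023]
delta tool cm [-0.69  0.18  0.25] std-frame cm [-0.69  0.19  0.25] rv [ 0.001 -0.002  0.002]
```

View pics/side12.png

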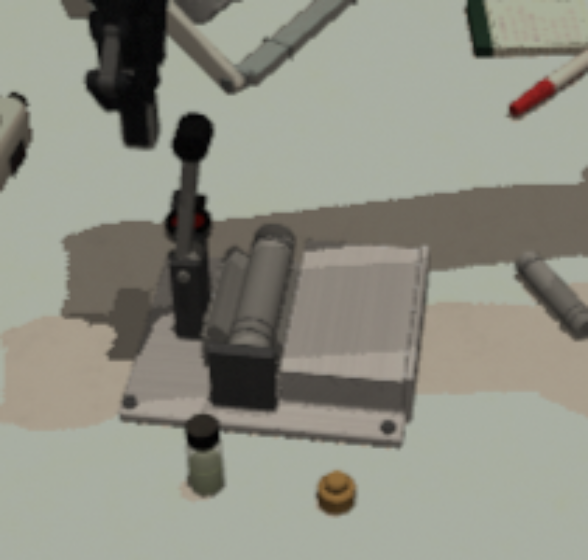

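Request:
send_rows(motion="-0.4 0 0.1 0 0 0 0;-0.4 0 0.1 0 0 0 0;-0.4 0 0.1 0 0 0 0;-0.4 0 0 0 0 0 0;-0.4 0 0 0 0 0 0;-0.4 0 0 0 0 0 0;-0.4 0 0 0 0 0 0;-0.4 0 0 0 0 0 0;-0.4 0 0 0 0 0 0;-0.4 0 0 0 0 0 0;0 0 0 0 0 0 0")

```text
t: 16.48
tool_pos: [0.5878, -0.0373, 0.1663]
tool_rot: [-0.705, -0.048, 0.049, 0.705]
wrist_force: [2.7, 0.5, -1.7]
gripper_width: -0.0002
```

```bash
python3 - 13 <<'E'
from look import *
mv.go(38,-2,168)
E
```

```text
t 16.58 fix pos mm [ 35.3  -1.  166.3] F fix [ 1.73 -0.16 -1.05] w -0.0001
rot err to std (tool rv) [-0.     -0.0013 -0.0014]
delta tool cm [ 0.27 -0.17 -0.1 ] std-frame cm [ 0.27 -0.17 -0.1 ] rv [-0.    -0.001 -0.001]
```

View pics/side13.png

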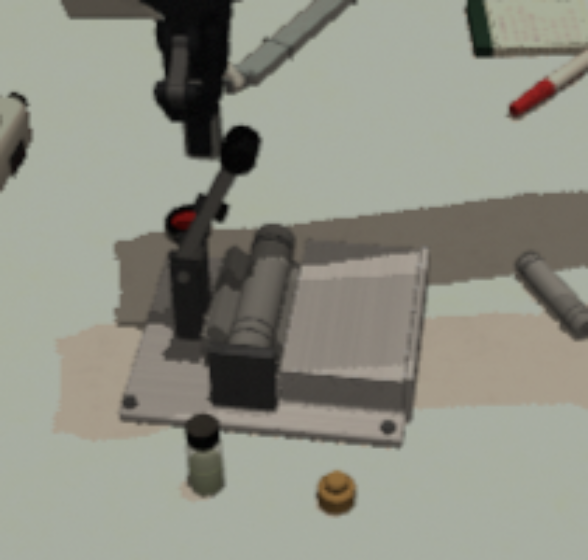

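Arm is swinging over. Continue along the arc.

Request:
send_rows(motion="-0.4 0.1 0 0 0 0 0;-0.4 0.1 0 0 0 0 0;-0.4 0.1 0 0 0 0 0;-0.4 0.1 0 0 0 0 0;-0.4 0.2 0 0 0 0 0;-0.4 0.2 0 0 0 0 0;-0.4 0.2 0 0 0 0 0;-0.4 0.2 0 0 0 0 0;-0.3 0.2 0 0 0 0 0;0 0 0 0 0 0 0")

```text
t: 17.42
tool_pos: [0.5539, -0.042, 0.1524]
tool_rot: [-0.705, -0.049, 0.048, 0.705]
wrist_force: [2.3, 0.5, -0.6]
gripper_width: -0.0
```

```bash
python3 - 14 <<'E'
from look import *
mv.go(0,-2,150)
for n in("top","side"):
    X=C(n);m=(X[:,2]>.12)&(X[:,2]<.19)&(X[:,0]<.0)&(X[:,0]>-.07)&(abs(X[:,1])<.03);print(n,X[m].min(0).round(3),X[m].max(0).round(3),m.sum())
E
```

```text
t 17.52 fix pos mm [  1.   -1.  152.5] F fix [ 2.28  0.66 -0.44] w -0.0003
rot err to std (tool rv) [ 0.0001 -0.0012 -0.0001]
delta tool cm [-0.1   0.25 -0.1 ] std-frame cm [-0.1   0.25 -0.1 ] rv [ 0.    -0.001 -0.   ]Traceback (most recent call last):
  File "<stdin>", line 4, in <module>
    return umr_minimum(a, axis, None, out, keepdims, initial, where)
ValueError: zero-size array to reduction operation minimum which has no identity
```

View pics/side14.png

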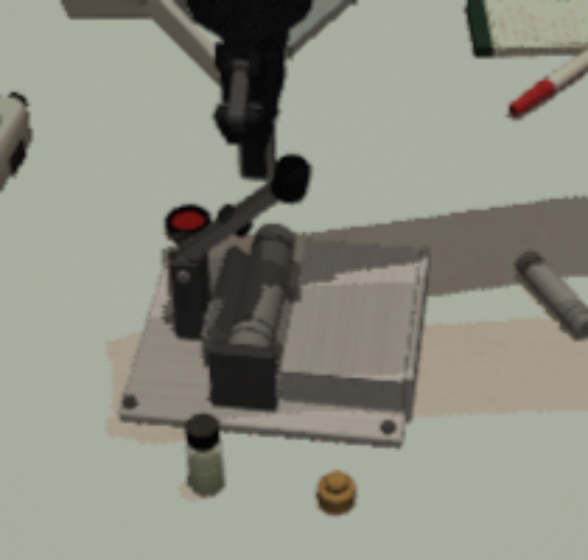

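Request:
send_rows(motion="0.2 -1.2 -0.1 0 0 0 0;0 -1.2 0 0 0 0 0;-1.3 0 0 0 0 0 0;-1.4 0 0 0 0 0 0;0 0.4 0 0 0 0 0;-0.1 0.5 0 0 0 0 0;-0.2 0.4 0 0 0 0 0;-0.2 0.4 0 0 0 0 0;-0.2 0.4 0 0 0 0 0;-0.2 0.4 0 0 0 0 0;0 0 0 0 0 0 0")

```text
t: 18.43
tool_pos: [0.5154, -0.0486, 0.1504]
tool_rot: [0.706, 0.044, -0.052, -0.705]
wrist_force: [-15.3, -2.9, 14.7]
gripper_width: -0.0
```

```bash
python3 - 15 <<'E'
from look import *
mv.go(-34,-2,147)
E
```

```text
t 18.53 fix pos mm [-38.   -2.2 150.4] F fix [-14.42   0.03  13.91] w -0.0002
rot err to std (tool rv) [ 0.0012 -0.0015 -0.0114]
delta tool cm [0.41 0.33 0.02] std-frame cm [0.4  0.34 0.02] rv [ 0.001 -0.002 -0.011]
```

View pics/side15.png

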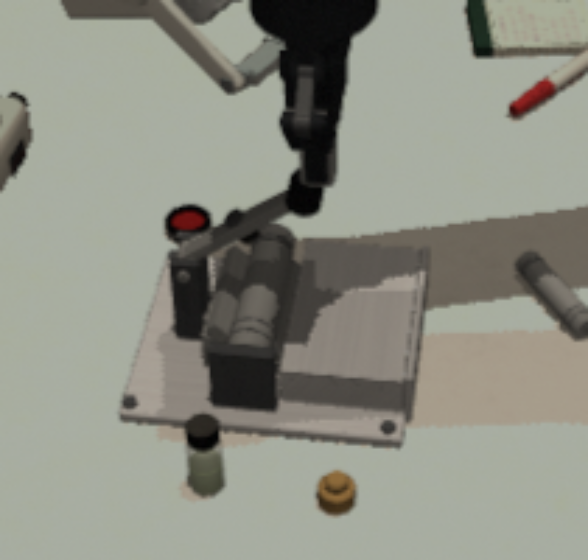

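Request:
send_rows(motion="0 -1 0 0 0 0 0;0 -0.7 0 0 0 0 0;0.7 0 0 0 0 0.01 0;0.7 0 0 0 0 0 0;0 0.3 0 0 0 0 0;0 0 0 0 0 0 0")

```text
t: 19.03
tool_pos: [0.5346, -0.0455, 0.1644]
tool_rot: [-0.705, -0.045, 0.052, 0.706]
wrist_force: [-0.6, -0.7, -0.7]
gripper_width: -0.0001
```

```bash
python3 - 16 <<'E'
from look import *
mv.go(-24,-2,161)
X=C("side");m=(X[:,2]>.125)&(X[:,2]<.19)&(X[:,0]<.02)&(X[:,0]>-.07)&(abs(X[:,1])<.03);X=X[m]
for lo in np.arange(.125,.19,.004):
    k=X[(X[:,2]>=lo)&(X[:,2]<lo+.004)]
    if len(k):print(round(lo,3),len(k),k.min(0).round(3),k.max(0).round(3))
E
```

```text
t 19.13 fix pos mm [-19.3  -1.8 164.5] F fix [ 1.13 -0.1  -0.21] w 0.0003
rot err to std (tool rv) [-0.0007 -0.0009 -0.0112]
delta tool cm [-0.47  0.35 -0.02] std-frame cm [-0.47  0.35 -0.02] rv [-0.001 -0.001 -0.011]
0.125 27 [-0.02  -0.01   0.125] [-0.     0.007  0.129]
0.129 31 [-0.037 -0.009  0.129] [-0.007  0.01   0.133]
0.133 28 [-0.039 -0.008  0.133] [-0.011  0.011  0.137]
0.137 21 [-0.041 -0.005  0.137] [-0.016  0.011  0.141]
0.141 35 [-0.042 -0.013  0.141] [-0.019  0.012  0.145]
0.145 41 [-0.042 -0.014  0.145] [-0.02   0.011  0.149]
0.149 74 [-0.041 -0.014  0.149] [-0.023  0.01   0.153]
0.153 7 [-0.031 -0.011  0.153] [-0.026  0.01   0.154]
0.165 12 [-0.03   0.002  0.167] [-0.01   0.007  0.169]
0.169 12 [-0.031 -0.005  0.169] [-0.008  0.009  0.172]
0.173 16 [-0.031 -0.005  0.173] [-0.009  0.011  0.177]
0.177 35 [-0.031 -0.006  0.177] [-0.009  0.014  0.181]
0.181 17 [-0.031 -0.007  0.182] [-0.009  0.012  0.185]
0.185 27 [-0.031 -0.009  0.185] [-0.009  0.015  0.189]
0.189 6 [-0.03  -0.008  0.189] [-0.009  0.012  0.19 ]
```

View pics/side16.png

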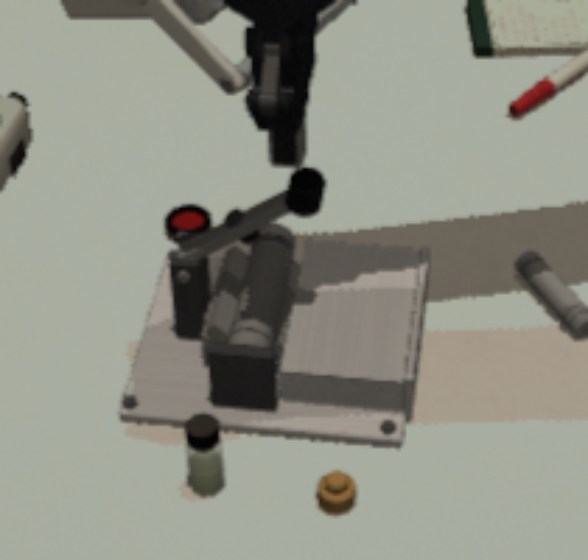

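Request:
send_rows(motion="-0.6 0 0 0 0 -0.01 0;-0.5 0.9 0 0 0 0 0;-0.1 0.3 0 0 0 0 0;-0.1 0.3 0 0 0 0 0;-0.2 0.3 0 0 0 0 0;-0.2 0.3 0 0 0 0 0;-0.2 0.3 0 0 0 0 0;-0.2 0.3 0 0 0 0 0;0 0 0 0 0 0 0;0 0 0 0 0 0 0")

```text
t: 19.97
tool_pos: [0.5127, -0.049, 0.138]
tool_rot: [0.706, 0.048, -0.049, -0.705]
wrist_force: [1.3, -0.2, -0.2]
gripper_width: -0.0001
```

```bash
python3 mv.py -43 -2 133
```

```text
t 19.97 fix pos mm [-40.7  -2.3 138. ] F fix [ 1.23 -0.42 -0.21] w -0.0001
rot err to std (tool rv) [ 0.0003 -0.0015 -0.0008]
delta tool cm [-0.23  0.5   0.03] std-frame cm [-0.23  0.5   0.03] rv [ 0.    -0.001 -0.001]
```

Request:
send_rows(motion="-0.2 0.3 0 0 0 0 0;-0.2 0.3 0 0 0 0 0;-0.1 0.3 0 0 0 0 0;-0.1 0.3 0 0 0 0 0;-0.1 0.3 0 0 0 0 0;-0.1 0.3 0 0 0 0 0;-0.1 0.3 0 0 0 0 0;-0.1 0.3 0 0 0 0 0;-0.1 0.3 0 0 0 0 0;0 0 0 0 0 0 0;0 0 0 0 0 0 0;0 0 0 0 0 0 0")

```text
t: 20.97
tool_pos: [0.503, -0.0501, 0.1114]
tool_rot: [-0.705, -0.049, 0.048, 0.706]
wrist_force: [-0.2, -0.4, -0.2]
gripper_width: 0.0001
```

```bash
python3 - 17 <<'E'
from look import *
mv.go(-53,-2,105)
E
python3 mv.py;python3 gap.py 17
```

```text
t 21.07 fix pos mm [-50.5  -2.  111.4] F fix [-0.36 -0.59 -0.23] w -0.0004
rot err to std (tool rv) [-0.0001 -0.0012  0.0008]
delta tool cm [-0.25  0.64  0.  ] std-frame cm [-0.25  0.64  0.  ] rv [-0.    -0.001  0.001]
t 21.07 fix pos mm [-50.5  -2.  111.4] F fix [-0.36 -0.59 -0.23] w -0.0004
rot err to std (tool rv) [-0.0001 -0.0012  0.0008]
[(32, 0, None), (34, 0, None), (36, 0, None), (38, 0, None), (40, 0, None), (42, 0, None), (44, 0, None), (46, 0, None), (48, 0, None), (50, 0, None), (52, 0, None), (54, 0, None), (56, 0, None), (58, 0, None), (60, 2, 58.3), (62, 5, 60.0), (64, 7, 62.1), (66, 12, 61.9), (68, 13, 62.6), (70, 16, 62.4), (72, 12, 61.7), (74, 1, 10.8), (76, 12, 11.4), (78, 15, 10.0), (80, 16, 10.4)]
```

View pics/side17.png

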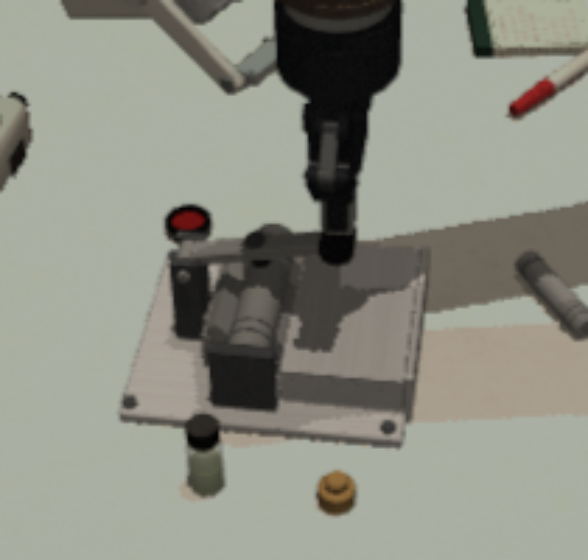

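Request:
send_rows(motion="-0.1 0.2 0 0 0 0 0;0 0.2 0 0 0 0 0;-0.1 0.2 0 0 0 0 0;0 0.2 0 0 0 0 0;0 0 0 0 0 0 0")

```text
t: 21.48
tool_pos: [0.5002, -0.0506, 0.1029]
tool_rot: [-0.705, -0.048, 0.048, 0.705]
wrist_force: [-1.3, -0.2, 1.6]
gripper_width: 0.0004
```

Request:
send_rows(motion="0 0.1 0 0 0 0 0")

```text
t: 21.57
tool_pos: [0.5001, -0.0506, 0.1022]
tool_rot: [0.705, 0.048, -0.049, -0.705]
wrist_force: [-2.5, -0.0, 3.9]
gripper_width: 0.0002
```

Request:
send_rows(motion="0 0.1 0 0 0 0 0")

```text
t: 21.65
tool_pos: [0.4998, -0.0506, 0.1011]
tool_rot: [0.706, 0.048, -0.049, -0.705]
wrist_force: [-2.5, 0.7, 3.9]
gripper_width: -0.0003
```

Request:
send_rows(motion="0 0.1 0 0 0 0 0")

```text
t: 21.73
tool_pos: [0.4996, -0.0507, 0.1]
tool_rot: [0.706, 0.048, -0.049, -0.705]
wrist_force: [-3.4, -0.1, 3.5]
gripper_width: 0.0005
```

Request:
send_rows(motion="-0.05 0.1 0 0 0 0 0")

```text
t: 21.82
tool_pos: [0.4993, -0.0507, 0.099]
tool_rot: [0.706, 0.048, -0.049, -0.705]
wrist_force: [-3.7, -1.4, 4.0]
gripper_width: 0.0
```

Request:
send_rows(motion="0 0.1 0 0 0 0 0")

```text
t: 21.9
tool_pos: [0.4995, -0.0507, 0.098]
tool_rot: [0.706, 0.048, -0.049, -0.705]
wrist_force: [-2.4, -0.3, 4.7]
gripper_width: -0.0001
```

Request:
send_rows(motion="0 0.1 0 0 0 0 0")

```text
t: 21.98
tool_pos: [0.4997, -0.0506, 0.0971]
tool_rot: [0.705, 0.048, -0.048, -0.705]
wrist_force: [-2.1, -1.1, 4.3]
gripper_width: 0.0002
```

Request:
send_rows(motion="-0.02 0.1 0 0 0 0 0")

```text
t: 22.07
tool_pos: [0.4997, -0.0507, 0.0962]
tool_rot: [0.705, 0.048, -0.048, -0.705]
wrist_force: [-3.5, -1.0, 4.6]
gripper_width: 0.0004
```

Request:
send_rows(motion="0 0.1 0 0 0 0 0")

```text
t: 22.15
tool_pos: [0.4997, -0.0507, 0.0952]
tool_rot: [0.705, 0.048, -0.048, -0.705]
wrist_force: [-2.9, -0.4, 4.8]
gripper_width: -0.0002
```

Request:
send_rows(motion="0 0.1 0 0 0 0 0")

```text
t: 22.23
tool_pos: [0.4998, -0.0507, 0.0942]
tool_rot: [0.705, 0.048, -0.048, -0.705]
wrist_force: [-2.3, -0.0, 3.8]
gripper_width: 0.0002
```

Request:
send_rows(motion="0 0.1 0 0 0 0 0")

```text
t: 22.32
tool_pos: [0.4998, -0.0507, 0.0932]
tool_rot: [0.705, 0.048, -0.048, -0.705]
wrist_force: [-3.5, -0.4, 4.2]
gripper_width: -0.0002
```

Request:
send_rows(motion="0 0.1 0 0 0 0 0")

```text
t: 22.4
tool_pos: [0.4999, -0.0506, 0.0922]
tool_rot: [0.705, 0.048, -0.048, -0.705]
wrist_force: [-3.1, -0.8, 4.3]
gripper_width: -0.0003
```

Request:
send_rows(motion="0 0.08 0 0 0 0 0")

```text
t: 22.48
tool_pos: [0.4999, -0.0507, 0.0914]
tool_rot: [0.705, 0.048, -0.048, -0.705]
wrist_force: [-3.2, -0.9, 3.9]
gripper_width: -0.0004
```

Request:
send_rows(motion="0 0.08 0 0 0 0 0")

```text
t: 22.57
tool_pos: [0.4999, -0.0507, 0.0906]
tool_rot: [0.705, 0.048, -0.048, -0.705]
wrist_force: [-2.4, -1.1, 3.8]
gripper_width: -0.0001
```

Request:
send_rows(motion="0 0.08 0 0 0 0 0")

```text
t: 22.65
tool_pos: [0.4999, -0.0507, 0.0898]
tool_rot: [0.705, 0.048, -0.048, -0.705]
wrist_force: [-3.2, -0.8, 3.0]
gripper_width: 0.0001
```

Request:
send_rows(motion="0 0.08 0 0 0 0 0")

```text
t: 22.73
tool_pos: [0.4999, -0.0506, 0.0891]
tool_rot: [0.705, 0.048, -0.048, -0.705]
wrist_force: [-3.1, -0.5, 4.0]
gripper_width: -0.0002
```

Request:
send_rows(motion="0 0.08 0 0 0 0 0")

```text
t: 22.82
tool_pos: [0.4999, -0.0506, 0.0882]
tool_rot: [0.705, 0.048, -0.048, -0.705]
wrist_force: [-3.9, -0.4, 4.0]
gripper_width: 0.0001
```

Request:
send_rows(motion="0 0.08 0 0 0 0 0")

```text
t: 22.9
tool_pos: [0.4999, -0.0507, 0.0874]
tool_rot: [0.705, 0.048, -0.048, -0.705]
wrist_force: [-2.9, -0.6, 4.5]
gripper_width: 0.0001
```

Request:
send_rows(motion="0 0.08 0 0 0 0 0")

```text
t: 22.98
tool_pos: [0.4999, -0.0506, 0.0866]
tool_rot: [-0.705, -0.048, 0.048, 0.705]
wrist_force: [-3.6, -0.3, 5.1]
gripper_width: 0.0001
```

Request:
send_rows(motion="0 0.08 0 0 0 0 0")

```text
t: 23.07
tool_pos: [0.4999, -0.0506, 0.0858]
tool_rot: [-0.705, -0.048, 0.048, 0.705]
wrist_force: [-3.3, 0.3, 3.2]
gripper_width: 0.0002
```

Request:
send_rows(motion="0 0.08 0 0 0 0 0")

```text
t: 23.15
tool_pos: [0.4999, -0.0506, 0.085]
tool_rot: [0.705, 0.048, -0.048, -0.705]
wrist_force: [-2.3, -0.6, 3.9]
gripper_width: 0.0002
```

Request:
send_rows(motion="0 0.08 0 0 0 0 0")

```text
t: 23.23
tool_pos: [0.4999, -0.0506, 0.0842]
tool_rot: [0.705, 0.048, -0.048, -0.705]
wrist_force: [-2.6, -0.2, 4.3]
gripper_width: -0.0002
```

Request:
send_rows(motion="0 0.08 0 0 0 0 0")

```text
t: 23.32
tool_pos: [0.4998, -0.0506, 0.0834]
tool_rot: [-0.705, -0.048, 0.048, 0.705]
wrist_force: [-3.0, -0.9, 3.5]
gripper_width: -0.0
```

Request:
send_rows(motion="0 0.08 0 0 0 0 0")

```text
t: 23.4
tool_pos: [0.4998, -0.0506, 0.0827]
tool_rot: [0.705, 0.048, -0.048, -0.705]
wrist_force: [-4.1, -0.1, 4.8]
gripper_width: 0.0
```

Request:
send_rows(motion="0 0.08 0 0 0 0 0")

```text
t: 23.48
tool_pos: [0.4996, -0.0506, 0.0819]
tool_rot: [0.706, 0.048, -0.048, -0.705]
wrist_force: [-4.2, -0.5, 6.6]
gripper_width: 0.0001
```

Request:
send_rows(motion="0 0.08 0 0 0 0 0")

```text
t: 23.57
tool_pos: [0.4996, -0.0507, 0.0812]
tool_rot: [0.706, 0.048, -0.048, -0.705]
wrist_force: [-3.6, -1.0, 7.6]
gripper_width: -0.0001
```

Request:
send_rows(motion="0 0 0 0 0 0 0")

```text
t: 23.65
tool_pos: [0.4996, -0.0506, 0.0811]
tool_rot: [0.706, 0.048, -0.048, -0.705]
wrist_force: [-4.4, -0.8, 5.1]
gripper_width: 0.0001
```

Request:
send_rows(motion="0 0.02 0 0 0 0 0")

```text
t: 23.73
tool_pos: [0.4996, -0.0507, 0.081]
tool_rot: [0.706, 0.048, -0.048, -0.705]
wrist_force: [-4.2, -0.6, 7.2]
gripper_width: -0.0
```

Request:
send_rows(motion="0 0 0 0 0 0 0")

```text
t: 23.82
tool_pos: [0.4996, -0.0507, 0.081]
tool_rot: [0.706, 0.048, -0.049, -0.705]
wrist_force: [-5.2, -0.2, 6.6]
gripper_width: -0.0002
```

Request:
send_rows(motion="0 0.03 0 0 0 0 0")

```text
t: 23.9
tool_pos: [0.4996, -0.0507, 0.0808]
tool_rot: [0.706, 0.048, -0.049, -0.705]
wrist_force: [-5.0, -0.8, 9.2]
gripper_width: -0.0001
```

```bash
python3 - 18 <<'E'
import mv
for i in range(1): mv.show()
from look import *
mv.show()
E
```

```text
t 23.90 fix pos mm [-53.9  -2.1  80.8] F fix [-5.11 -0.14  9.22] w -0.0001
rot err to std (tool rv) [ 0.0004 -0.0013 -0.0006]
t 24.00 fix pos mm [-53.9  -2.1  80.8] F fix [-3.78  1.02  7.74] w 0.0002
rot err to std (tool rv) [ 0.0003 -0.0013 -0.0006]
```

Request:
send_rows(motion="0 -0.1 0 0 0 0 0;0 -0.3 0 0 0 0 0;0 -1 0 0 0 0 0;0 -3 0 0 0 0 0;0 -3.5 0 0 0 0 0;0 -3.5 0 0 0 0 0;-3 -2 0 0 0 0 0;-3.5 0 0 0 0 0 0;-3 0 0 0 0 0 0;0 0 0 0 0 0 0;0 0 0 0 0 0 0")

```text
t: 24.92
tool_pos: [0.4049, -0.0647, 0.2152]
tool_rot: [0.707, 0.048, -0.047, -0.704]
wrist_force: [-0.1, -0.1, 0.3]
gripper_width: 0.0002
```

```bash
python3 - 19 <<'E'
import mv
mv.show()
from look import *
X=C("side");m=(X[:,2]>.06)&(X[:,2]<.1)&(X[:,0]<-.035)&(X[:,0]>-.08)&(abs(X[:,1])<.03);print(X[m].min(0),X[m].max(0))
E
python3 gap.py 19
```

```text
t 24.92 fix pos mm [-149.6   -3.   215.2] F fix [-0.16 -0.12  0.32] w 0.0002
rot err to std (tool rv) [ 0.0037 -0.0033  0.0003]
[-0.066372   -0.01483282  0.06066771] [-0.03500608  0.0121269   0.08495415]
[(32, 0, None), (34, 0, None), (36, 0, None), (38, 0, None), (40, 0, None), (42, 0, None), (44, 0, None), (46, 0, None), (48, 0, None), (50, 0, None), (52, 0, None), (54, 0, None), (56, 0, None), (58, 0, None), (60, 0, None), (62, 0, None), (64, 0, None), (66, 3, 61.4), (68, 8, 62.8), (70, 11, 63.3), (72, 9, 61.3), (74, 0, None), (76, 10, 10.7), (78, 13, 9.6), (80, 13, 10.3)]
```

View pics/side19.png

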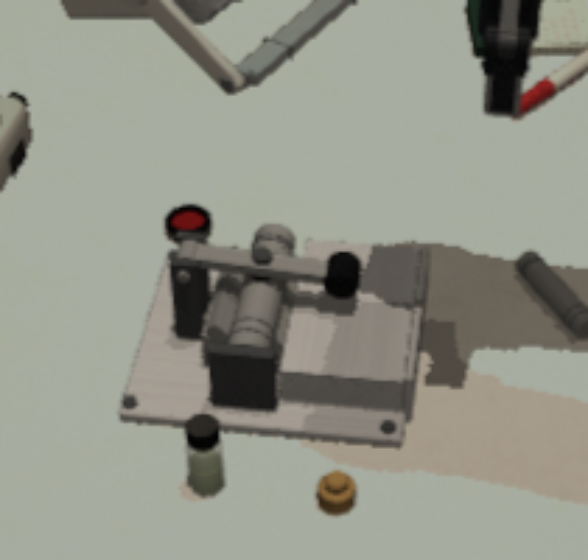

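View pics/top19.png

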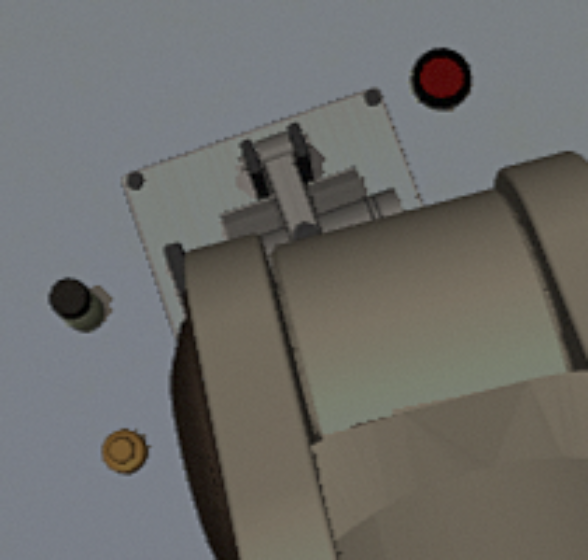

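Run:
```python
from hm import *
from fit2 import toF
import mv
for k in("11","18","19"):
    P=cloud(ld("side"+k));x,y=toF(mv.F,P);z=P[:,2]
    m=(abs(x+.0545)<.003)&(abs(y+.002)<.008)&(z<.1);print(k,"knob top",np.median(z[m]),m.sum())
    print([(round(a*1e3),len(q:=z[(abs(x)<.008)&(abs(y-a)<.0015)&(z>.04)]),round(float(np.median(q))*1e3,1) if len(q) else None) for a in np.arange(.05,.075,.003)])
```

```text
11 knob top 0.04248981940861138 20
[(50, 14, 63.4), (53, 10, 62.8), (56, 14, 62.3), (59, 8, 62.5), (62, 7, 63.4), (65, 11, 63.1), (68, 10, 63.2), (71, 56, 51.5), (74, 27, 55.2)]
18 knob top 0.0421271460834668 21
[(50, 11, 63.9), (53, 12, 62.5), (56, 10, 62.8), (59, 10, 63.1), (62, 8, 62.1), (65, 8, 63.1), (68, 14, 63.2), (71, 60, 54.0), (74, 21, 49.4)]
19 knob top 0.07349840453269452 38
[(50, 14, 63.3), (53, 8, 62.4), (56, 12, 62.7), (59, 12, 62.1), (62, 5, 63.3), (65, 10, 63.2), (68, 12, 63.4), (71, 54, 54.7), (74, 28, 52.2)]
```

Run:
```python
from hm import *
from fit2 import toF
import mv
from scipy.optimize import least_squares
for k,c0 in(("0",(.042,.177)),("11",(.042,.177)),("16",(-.03,.141)),("19",(-.055,.069))):
    P=cloud(ld("side"+k));x,y=toF(mv.F,P);z=P[:,2]
    m=(abs(x-c0[0])<.016)&(abs(z-c0[1])<.016)&(abs(y+.002)<.010)&((np.hypot(x-c0[0],z-c0[1])>.009))&(z>.046)
    r=least_squares(lambda c:np.hypot(x[m]-c[0],z[m]-c[1])-.012,c0,loss="soft_l1",f_scale=.001);print(k,m.sum(),r.x.round(4),"r from pin",np.hypot(r.x[0]-.05,r.x[1]-.072))
```

```text
0 112 [0.0413 0.1776] r from pin 0.1060003209345346
11 117 [0.0412 0.1775] r from pin 0.10590121957156098
16 121 [-0.0298  0.1402] r from pin 0.10498284825441305
19 115 [-0.0536  0.0704] r from pin 0.10361999386951971
```

```bash
python3 mv.py -54 -2 88
```

```text
t 25.02 fix pos mm [-147.3   -2.3  215.5] F fix [ 0.17 -0.42 -0.37] w 0.0001
rot err to std (tool rv) [ 0.0011 -0.0016  0.0024]
delta tool cm [ 9.3  12.77  0.06] std-frame cm [ 9.33 12.75  0.03] rv [ 0.001 -0.002  0.002]
```

Request:
send_rows(motion="3.1 0 0 0 0 0 0;3.1 1.5 0 0 0 0 0;3 3 0 0 0 0 0;0 3.2 0 0 0 0 0;0 3 0 0 0 0 0;0 1.5 0 0 0 0 0;0 0.3 0 0 0 0 0;0 0 0 0 0 0 0;0 0 0 0 0 0 0;0 0 0 0 0 0 0")

```text
t: 25.85
tool_pos: [0.4979, -0.0508, 0.0914]
tool_rot: [0.706, 0.049, -0.047, -0.705]
wrist_force: [-0.8, -0.8, 0.3]
gripper_width: -0.0001
```

```bash
python3 mv.py -54 -2 83
```

```text
t 25.85 fix pos mm [-55.6  -2.   91.4] F fix [-0.94 -0.65  0.27] w -0.0001
rot err to std (tool rv) [ 0.0004 -0.0011  0.0026]
delta tool cm [ 0.15  0.84 -0.  ] std-frame cm [ 0.16  0.84 -0.  ] rv [ 0.    -0.001  0.003]
```

Request:
send_rows(motion="0.1 0.3 0 0 0 0 0;0 0.3 0 0 0 0 0;0 0.15 0 0 0 0 0;0 0 0 0 0 0 0;0 0 0 0 0 0 0")

```text
t: 26.27
tool_pos: [0.4973, -0.0511, 0.0827]
tool_rot: [0.706, 0.048, -0.048, -0.705]
wrist_force: [0.8, 0.4, -0.2]
gripper_width: -0.0002
```

Request:
send_rows(motion="0 0.05 0 0 0 0 0;0 0 0 0 0 0 0")

```text
t: 26.43
tool_pos: [0.4973, -0.051, 0.0822]
tool_rot: [0.705, 0.048, -0.048, -0.705]
wrist_force: [-0.8, 0.1, -0.2]
gripper_width: -0.0003
```

Request:
send_rows(motion="0 0.05 0 0 0 0 0;0 0 0 0 0 0 0")

```text
t: 26.6
tool_pos: [0.4973, -0.051, 0.0816]
tool_rot: [-0.705, -0.048, 0.048, 0.705]
wrist_force: [-1.0, -1.0, 0.4]
gripper_width: 0.0002
```

Request:
send_rows(motion="0 -1 0 0 0 0 0;0 -3.5 0 0 0 0 0;0 -3.5 0 0 0 0 0;0 -3.5 0 0 0 0 0;-3 -1 0 0 0 0 0;-3 0 0 0 0 0 0;0 0 0 0 0 0 0;0 0 0 0 0 0 0;0 0 0 0 0 0 0")

```text
t: 27.35
tool_pos: [0.4383, -0.0595, 0.2073]
tool_rot: [0.706, 0.049, -0.048, -0.705]
wrist_force: [0.3, -0.2, -0.1]
gripper_width: -0.0001
```

```bash
python3 -c "
import mv;mv.show()
from station import manip;print(manip.hand_in())"
```

```text
t 27.35 fix pos mm [-115.8   -2.4  207.3] F fix [ 0.3  -0.21 -0.09] w -0.0001
rot err to std (tool rv) [ 0.0012 -0.0018  0.0011]
the job is handed in; nothing more can be done
None
```

I finished all the steps and handed the job in at 27.4 s. No verdict came back.

- **Roll into the vee:** I pushed the barrel over the near edge with the open fingers. It dropped and centred by itself, and a look after I withdrew showed it seated.
- **Slide to the stop:** I slid the barrel along until the tool stopped moving at about 3.8 N. The depth images then showed no visible gap at the stop.
- **Clamp:** I swung the arm over and met the barrel with the knob top at about 82.8 mm. I then pressed about 2 mm further. The force averaged 8 to 8.5 N and a single reading peaked at 9.2 N, with a noise of about 0.5 N.
- **Check after release:** Coming back down, the tool reached 81.6 mm without touching the knob. So the arm had not sprung back, which leaves at least 1.2 mm of knob travel on the spring. I put that at roughly 7 N on the barrel.

**Checks that disagreed:**
- The knob height fitted from the camera came out about 1.5 mm higher than the pressed position. That is within camera error, and the touch check ruled it out.
- The first press on the knob was too far forward. It reached about 14 N sideways and 14 N upward on the tool, well before the pad was near the barrel. I backed off and repositioned.
- One late straight-line fit of the barrel showed a 0.016 rad skew. I put this down to the robot arm hiding part of the barrel in that view, and did not measure it again.

The vial, ring and weight looked unmoved in the last pictures, which were taken before the touch check.

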